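Unload the test box and hang up the bin

TASK

Press the spring hatch of the test box to free it and let it swing up, move every module from the box into the grey lipped bin, then swing the hatch down and press it until it latches shut again. Finish by hanging the loaded bin by its lip on the rail of the low panel; leave the screwdriver, bottle and battery cell alone.

Things in the scene. Friction and masses are not known exactly. Their poses are not given: they have to be found in the camera images.
- hatch (a joint): hatch angle: 0 shut and latched, 1.65 fully open (just past upright), -0.056 pressed to its stop. Push-push latch: press the shut free edge down 10 mm to the stop (under 7 N) and let go: it is freed and a damped spring swings it up in about 2 s. Swing it down without slamming, press to the stop, let go: it stays latched at 0 (within 0.02). After too short a press, try again.
- hatch_press (a point): round dark pad, the spot to press, on the outer face of the hatch: an aluminium cover 190 mm along the hinge, 190 mm from hinge to free edge, 60 mm deep, open below. The spring lifts its edge with 1 to 1.5 N. Pad: 165 mm from the hinge line, 60 mm above the cover's lower edge, mid-length. Axes of the hatch: z out of the outer face (up when shut), x along the hinge.
- hatch_hinge (a point): fixed point on the hinge line, mid-length, 42 mm above the work surface; axes of the box: x along the hinge, z up. The shut hatch lies toward -y of it and swings up toward +y. At hatch angle t a point d from the hinge line and h above the cover's lower edge is at y = -d cos t + h sin t, z = d sin t + h cos t in this frame.
- deck (a point): centre of the flat deck the modules stand on, inside the box, 50 mm above the work surface; axes of the box. Deck inside its rim 162 (x) x 132 (y) mm; the rim is only 6 mm high and 4 mm thick. Base of the box 220 (x) x 225 (y) x 30 mm high.
- bin: loose grey bin, 250 g, origin at the centre of its underside: 120 (x) x 180 (y) mm, side and back walls 50 mm, front wall 45 mm high, walls and floor 4 mm thick. A 12 mm grip rib, 62 mm high, runs along x through the middle and parts it into two bays, each 112 (x) x 80 (y) mm, centred at y = +46 and -46 mm. The hooked lip is on the +x side.
- bin_grip (a point): on the bin's grip rib at mid-length, 50 mm above the bin's underside, 12 mm below the rib's top; axes of the bin. The rib is 12 mm thick along y.
- bin_lip (a point): underside of the bin's lip at mid-length, in the middle of the downward-open slot that takes the rail: 66 mm toward +x from the bin's centre, 50 mm above its underside. The slot is 12 mm wide (x 60 to 72 mm of the bin) and 160 mm long; beyond it a 4 mm thick tongue hangs 14 mm below the underside of the lip.
- panel: fixed low louvred panel, 240 mm wide (y), 132 mm tall, origin at its foot, right under the rail; it faces -x, where the bin hangs. Its foot plate, 8 mm high, runs 105 mm to +x. 44 mm below the rail's top a 12 mm round bar runs along y, its front 6 mm in front (-x) of the rail's middle: the back of the hung bin leans on it.
- rail (a point): middle of the rail's top edge, 130 mm above the work surface; axes of the panel. The rail is an upright strip 4 mm thick (x) and 220 mm long (y); behind it (+x) an 18 mm wide, 30 mm deep gap takes the bin's tongue, then comes the panel's sheet, 2 mm higher. The bin goes on best with bin_lip 2 to 4 mm in front (-x) of this point, bin and panel axes parallel, let down until the lip rests on the rail.
- m1_c (a point): one of three or four alike black potted modules (absent ones read None): block 40 (x) x 26 (y) x 30 (z) mm, 80 g, two 5 mm brass studs on top (look only, they touch nothing). Point: the block's centre, 15 mm over its underside. They start upright on the deck of the test box under the hatch, turned anyhow.
- m2_c (a point): another such module, if present; same size and same point
- m3_c (a point): another such module, if present; same size and same point
- m4_c (a point): another such module, if present; same size and same point
- driver: bystander: screwdriver lying on the bench, 170 mm, origin under it on the bench; leave alone
- cleaner: bystander: white bottle 44 mm across, 110 mm tall, origin under it; leave alone
- cell: bystander: battery cell standing up, 26 mm across, 50 mm tall, origin under it; leave alone

How it is judged:
On the way, in this order (a step that is already met when the one before it is completed fails the run):
1. the hatch has been freed and has swung up (value of joint hatch above 1.2 rad), for 0.2 s.
2. every module lies in the bin (x of m1_c in the frame of bin between -0.06 and 0.06 m and y of m1_c in the frame of bin between -0.09 and 0.09 m and z of m1_c in the frame of bin between 0 and 0.05 m and x of m2_c in the frame of bin between -0.06 and 0.06 m and y of m2_c in the frame of bin between -0.09 and 0.09 m and z of m2_c in the frame of bin between 0 and 0.05 m and x of m3_c in the frame of bin between -0.06 and 0.06 m and y of m3_c in the frame of bin between -0.09 and 0.09 m and z of m3_c in the frame of bin between 0 and 0.05 m and x of m4_c in the frame of bin between -0.06 and 0.06 m and y of m4_c in the frame of bin between -0.09 and 0.09 m and z of m4_c in the frame of bin between 0 and 0.05 m), for 0.2 s.
3. the hatch is shut and latched again, not held (value of joint hatch between -0.02 and 0.03 rad and contact force between the fingers and hatch below 0.1 N and velocity of joint hatch between -0.02 and 0.02 rad/s), for 0.5 s.
At the end, for the whole second after the job is handed in: the hatch is latched (joint hatch -0.02 to 0.03 rad); the bin hangs still with the rail in the slot of its lip (bin_lip within 12 mm of the rail across it, 6 mm in height and 100 mm along it; tilt under 0.22 rad; yaw within 0.25 rad of the panel's); all present modules lie in the bin (all of step 2 and value of joint hatch between -0.02 and 0.03 rad and x of bin_lip in the frame of rail between -0.012 and 0.012 m and y of bin_lip in the frame of rail between -0.1 and 0.1 m and z of bin_lip in the frame of rail between -0.006 and 0.006 m and angle between bin's own z axis and vertical below 0.22 rad and angle between the x axis of bin and the x axis of panel, either way round below 0.25 rad and linear speed of bin below 0.02 m/s); the robot touches nothing.
It fails at once if the screwdriver is shifted more than 30 mm (distance of driver from where it was at the start of the episode above 0.03 m).
It fails at once if the bottle is shifted more than 30 mm (distance of cleaner from where it was at the start of the episode above 0.03 m).
It fails at once if the battery cell is shifted more than 30 mm (distance of cell from where it was at the start of the episode above 0.03 m).
Of m1, m2, m3, m4 only 3 to 4 are there at a start; the rules pass over those that are not, and their reading is None.
At some moment in a run one of m1, m2, m3, m4, bin may be knocked a few centimetres aside while the robot is not near it.
It also fails if it takes over 200 s, if anything falls off the work surface, if the arm or the gripper's body presses on something with over 40 N, if the wrist force passes 120 N, or if a joint passes its speed limit or range.

ROBOT

A 6-joint arm with a two-finger parallel gripper is mounted at the origin on the work surface. World frame = base frame: x ahead of the robot, y to its left, z up, the work surface at z = 0. Lengths are in m, angles in rad, forces in N, time in s.
With the tool pointing down it reaches from about 0.325 to 0.85 m from the base axis. Payload 4.4 kg.
Tool frame: the origin (TCP) lies on the centre line of the jaws, within the pads' length; the fingertips stand 11 mm ahead of it and the grasp point (between the pads) lies 8 mm behind it; z points along the fingers, y is the direction in which the jaws open and shut (so a half turn about z gives the same grasp; the last joint's range is limited). The gripper opens to 94 mm and grips with 3 to 60 N. Pads are 16 mm wide; open, the fingers measure 119 mm over their backs; the gripper's body (75 mm by 177 mm) begins 78 mm behind the grasp point.
Start: joints at [-1.458, 0.207, 1.542, -0, 1.393, -0.15], TCP at [0.149, -0.555, 0.216] pointing down, gripper open.
Joint ranges: [-2.73, 2.73], [-0.86, 2.22], [0.23, 2.46], [-1.11, 4.25], [0.08, 2.63], [-2.82, 2.82]. Speed limits (rad/s): [2.79, 2.79, 3.14, 3.14, 3.14, 3.14].

INTERFACE

Orientations are given as a unit quaternion [x, y, z, w].
In Python, from cell import env, snapshot, calibration, finder gives the robot as it stands.
- The arm moves only by the shell command python3 -m crank 'ROWS' [OPENING] [FORCE]. ROWS is JSON, a list of rows, each a list of 6 numbers: the shift along the tool's x, y, z in mm, then the turn, a rotation vector about the tool's x, y, z in degrees. In form: [[tx, ty, tz, rx, ry, rz], ...]. A call has 1 to 5 rows; each row is the pose to reach, as a shift and turn from the pose commanded when the call began, along the tool's axes at that moment; what a row does not reach only later rows make up. A row lasts 1/10 s, in which the tool goes at most 50 mm and 8.59 degrees, less where a joint would pass 70% of its speed; a pose out of reach is approached as far as the arm can. A call with a gripper value outside its range is refused whole. OPENING is the opening in per cent of the stroke, from 0 (shut) to 100 (fully open), set as the call begins (- or left out, the last holds). The fingers move at their own pace and stop on an object; FORCE is the grip in N (left out, the last holds). Time passes only in rows, so rows that repeat a pose let the fingers close. It gives the time, the measured TCP pose, the force and the opening at its end, in the units of the state.
- env.observe(): the state, without advancing time (a new reading comes with each control period).
- snapshot(name): name is "scene" or "top"; returns the picture (480x640x3 uint8, red, green, blue); there is no depth.
- calibration(name): a dict with "fov_y" (degrees; the focal length in pixels is half the picture's height over the tangent of half this angle, whatever the lens; pixels are square), "cx", "cy" (the principal point, pixels), "k1" (the pictures are not rectified: a ray, as slopes to the right and down, at radius r is drawn at 1 + k1 r^2 times it, then the intrinsics apply), "rvec" (rotation vector, rad) and "tvec" (3), from world to camera coordinates, as OpenCV has them. Camera axes: x right, y down, z forward; pixel columns grow to the right and rows downward; lengths in m; the calibration is good to about 2 mm. A picture is of the moment at which its call begins. calibration takes no time and is no camera call.
- env.hand_in(): hands the job in, once; it reports no verdict.
Trained networks look in the newest picture that a camera, given by its name, has taken for a name from the list of things; names that differ only in an ending like _2 or _b are one class to them, and where a whole thing is asked for, a point or a joint stands for the part that bears it (a point fixed in the world has none). Each returns a list of dicts, best first, with "conf" (0 to 1); they miss things now and then, are a little off and sometimes report something else, mostly with a low value. They report only what shows in the picture. A call takes as long as a camera call.
- finder.trace(camera, name): "region" (480x640 bool, what is visible of it) and "location" ([column, row] in pixels, amid what is visible of it).
- finder.pinpoint(camera, name): "location" ([column, row] in pixels: a listed point, or the origin of a listed thing).
The state is a dict: "time": time; "q": joint angles; "qd": joint speeds; "joint_efforts": joint torques, N m; "position": TCP position; "eef_rot": TCP orientation; "contact_force": force on the tool from outside, world axes, zero at the start; "torque": the same for the moment, N m; "finger_gap": opening from 0.0 (shut) to 1.0 (fully open).
Only numpy, scipy, OpenCV 4.12 (cv2) and the standard library are available. Lean on these libraries where they do the work, as an engineer would, in place of code of your own. Each camera call takes 0.05 s, during which the arm holds its last target.

## Working session

There is one attempt and no reset: what is moved stays moved. The work goes in short steps, Python scripts to look and compute and a shell command to move; the robot and the scene stay as the last step left them, time stands still between calls to the robot, and variables do not carry over. Pictures are saved under pics/ and viewed, and the job is handed in when it is done.

```bash
ls; mkdir -p pics; python3 - <<'E'
from cell import env, snapshot, calibration, finder
import cv2
print(env.observe())
for n in("scene","top"):
    im=snapshot(n); cv2.imwrite(f"pics/{n}0.png",im[:,:,::-1]); print(n,calibration(n))
E
```

```text
pics
{'time': 0.0, 'q': array([-1.45850806e+00,  2.07409738e-01,  1.54296746e+00,  2.24642467e-05,
        1.39348669e+00, -1.50522451e-01]), 'qd': array([-8.67426509e-04,  3.82357548e-04,  1.10774927e-03, -7.75349885e-04,
        2.01761262e-05,  4.38051894e-04]), 'joint_efforts': array([ 1.04843509e-04, -3.70875657e+01, -2.81417853e+01,  6.95186318e-02,
        3.61772580e-02, -1.71370139e-04]), 'position': array([ 0.14927689, -0.55446777,  0.21529021]), 'eef_rot': array([ 9.91378354e-01,  1.31025455e-01,  3.27600808e-05, -1.13519630e-03]), 'contact_force': array([-0.24906984, -0.14090352,  0.00866599]), 'torque': array([0.03162121, 0.00665989, 0.01722532]), 'finger_gap': 1.0013751974386786}
scene {'fov_y': 54.9682005098312, 'cx': 325.4687601715405, 'cy': 238.0554238419359, 'k1': -0.03848147135439646, 'rvec': array([ 1.75962928,  1.81821966, -0.72141159]), 'tvec': array([ 0.04928504, -0.33621911,  1.39271141])}
top {'fov_y': 51.455666600658354, 'cx': 316.4135076110169, 'cy': 237.53474466760133, 'k1': 0.016836251329902376, 'rvec': array([ 2.10748122, -2.11428267,  0.17094569]), 'tvec': array([-0.02472039,  0.57744304,  1.03085113])}
```

View pics/scene0.png

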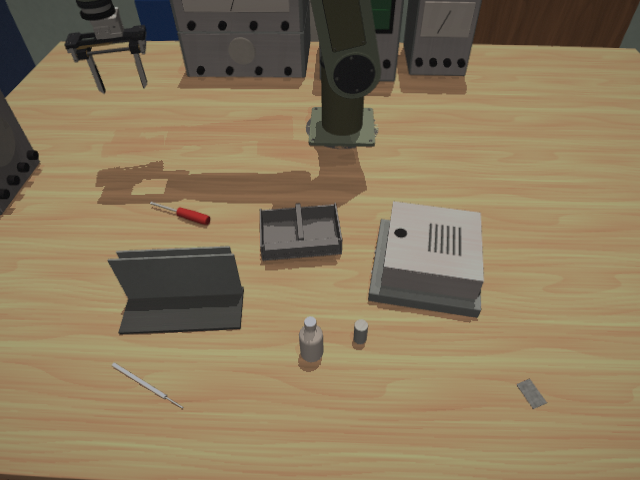

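View pics/top0.png

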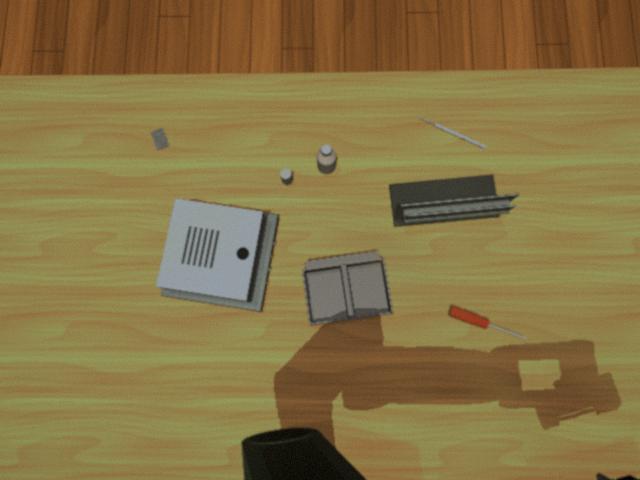

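```bash
cat > h.py <<'E'
from cell import env, snapshot, calibration, finder
import cv2, numpy as np
from scipy.spatial.transform import Rotation as R
from scipy.optimize import least_squares
C={}
def cal(n):
    if n not in C:
        c=calibration(n); f=240/np.tan(np.radians(c['fov_y']/2))
        C[n]=(np.array([[f,0,c['cx']],[0,f,c['cy']],[0,0,1.]]),np.array([c['k1'],0,0,0,0]),np.array(c['rvec']),np.array(c['tvec']))
    return C[n]
def proj(n,P):
    K,d,r,t=cal(n); return cv2.projectPoints(np.atleast_2d(np.asarray(P,float)),r,t,K,d)[0][:,0]
def ray(n,uv):
    K,d,r,t=cal(n); p=cv2.undistortPoints(np.array([[uv]],float),K,d)[0,0]
    M=cv2.Rodrigues(r)[0]; o=-M.T@t; v=M.T@np.array([p[0],p[1],1]); return o,v/np.linalg.norm(v)
def atz(n,uv,z):
    o,v=ray(n,uv); return o+v*(z-o[2])/v[2]
def tri(a,b):
    A=np.zeros((3,3));B=np.zeros(3)
    for n,uv in (("scene",a),("top",b)):
        o,v=ray(n,uv);M=np.eye(3)-np.outer(v,v);A+=M;B+=M@o
    return np.linalg.solve(A,B)
def save(n,name):
    im=snapshot(n); cv2.imwrite(f"pics/{name}.png",im[:,:,::-1]); return im
def pp(cam,name,k=1):
    return [(np.round(d['location'],1).tolist(),round(float(d['conf']),2)) for d in finder.pinpoint(cam,name)[:k]]
def st():
    s=env.observe(); r=R.from_quat(s['eef_rot']); return s,np.array(s['position']),r
def togo(target,yaw=None,down=True,r_target=None):
    """rows shift (mm, tool axes) and rotvec(deg) from measured pose to target; yaw = world heading of the tool's y axis (mod pi)"""
    s,p,r=st()
    d=r.inv().apply(np.array(target)-p)*1000
    rv=np.zeros(3)
    if yaw is not None:
        best=None
        for k in(-1,0,1,2):
            a=yaw+k*np.pi
            y=np.array([np.cos(a),np.sin(a),0]);z=np.array([0,0,-1.]);x=np.cross(y,z)
            v=(r.inv()*R.from_matrix(np.c_[x,y,z])).as_rotvec(degrees=True)
            if best is None or np.linalg.norm(v)<np.linalg.norm(best):best=v
        rv=best
    print('t',round(s['time'],2),'pos',p.round(4),'shift',d.round(1),'rot',rv.round(2),'q6',round(s['q'][5],2),'gap',round(s['finger_gap'],3),'F',np.round(s['contact_force'],1))
    return d,rv
E
python3 - <<'E'
from h import *
for n in("scene","top"): snapshot(n)
for nm in["hatch_press","hatch_hinge","deck","bin","bin_grip","bin_lip","panel","rail","driver","cleaner","cell","m1_c"]:
    a=pp("scene",nm,2);b=pp("top",nm,2)
    print(nm,a,b, tri(a[0][0],b[0][0]).round(4) if a and b else '')
print(env.observe()['time'])
E
```

```text
hatch_press [([398.3, 235.0], 0.96)] [([240.3, 252.0], 0.83)] [0.5389 0.1255 0.0991]
hatch_hinge [] [] 
deck [([178.3, 212.1], 0.57)] [([446.9, 226.7], 0.23)] [ 0.5756 -0.2927  0.1858]
bin [([298.8, 238.3], 0.95)] [([342.9, 292.2], 0.7)] [ 4.632e-01 -8.990e-02  3.000e-04]
bin_grip [([298.0, 221.5], 0.96)] [([348.5, 290.8], 0.91)] [ 0.4615 -0.0949  0.0538]
bin_lip [([299.2, 242.2], 0.67)] [([344.3, 259.3], 0.67)] [ 0.5287 -0.0868  0.0582]
panel [([188.0, 286.0], 0.69), ([310.0, 353.9], 0.41)] [([485.8, 325.1], 0.3)] [ 0.3917 -0.4636 -0.2918]
rail [([169.7, 248.0], 0.82)] [([344.0, 259.6], 0.57), ([461.3, 208.3], 0.55)] [ 0.5731 -0.2032  0.1303]
driver [([180.5, 215.1], 0.72)] [([483.1, 323.1], 0.68)] [ 0.3949 -0.3919  0.0009]
cleaner [([312.1, 351.5], 0.71), ([189.7, 286.9], 0.51)] [([323.7, 164.2], 0.76)] [ 0.7609 -0.0452  0.0072]
cell [([357.1, 338.8], 0.54)] [([289.6, 178.5], 0.55)] [0.7282 0.0375 0.0023]
m1_c [] [] 
1.4
```

```bash
python3 - <<'E'
import cv2,numpy as np
t=cv2.imread('pics/top0.png');s=cv2.imread('pics/scene0.png')
a=cv2.resize(t[165:235,380:530],None,fx=5,fy=5,interpolation=cv2.INTER_CUBIC)
b=cv2.resize(s[235:340,100:260],None,fx=5,fy=5,interpolation=cv2.INTER_CUBIC)[:, :750]
cv2.imwrite('pics/z1.png',a);cv2.imwrite('pics/z2.png',b)
E
python3 - <<'E'
from h import *
for n in("scene","top"): 
    snapshot(n)
    for nm in ["hatch_press","bin","panel"]:
        for d in finder.trace(n,nm)[:1]:
            m=d['region'].astype(np.uint8);c=max(cv2.findContours(m,0,2)[0],key=cv2.contourArea)
            r=cv2.minAreaRect(c);print(n,nm,round(d['conf'],2),m.sum(),cv2.boxPoints(r).round(1).tolist())
E
```

```text
scene bin 0.68 4133 [[256.3999938964844, 207.3000030517578], [338.70001220703125, 200.39999389648438], [343.20001220703125, 254.1999969482422], [260.79998779296875, 261.1000061035156]]
scene panel 0.74 10039 [[107.4000015258789, 249.5], [240.89999389648438, 243.39999389648438], [244.8000030517578, 328.79998779296875], [111.30000305175781, 334.79998779296875]]
top hatch_press 0.69 4865 [[387.79998779296875, 183.3000030517578], [515.0, 171.6999969482422], [519.0, 215.60000610351562], [391.70001220703125, 227.1999969482422]]
top bin 0.85 5441 [[299.20001220703125, 260.79998779296875], [384.29998779296875, 249.1999969482422], [393.20001220703125, 314.1000061035156], [308.1000061035156, 325.70001220703125]]
top panel 0.78 4961 [[387.5, 182.1999969482422], [515.2999877929688, 172.1999969482422], [518.7999877929688, 216.6999969482422], [391.0, 226.8000030517578]]
```

View pics/z1.png

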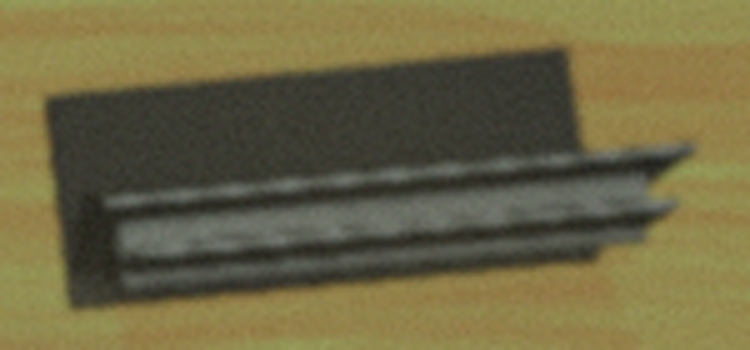

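View pics/z2.png

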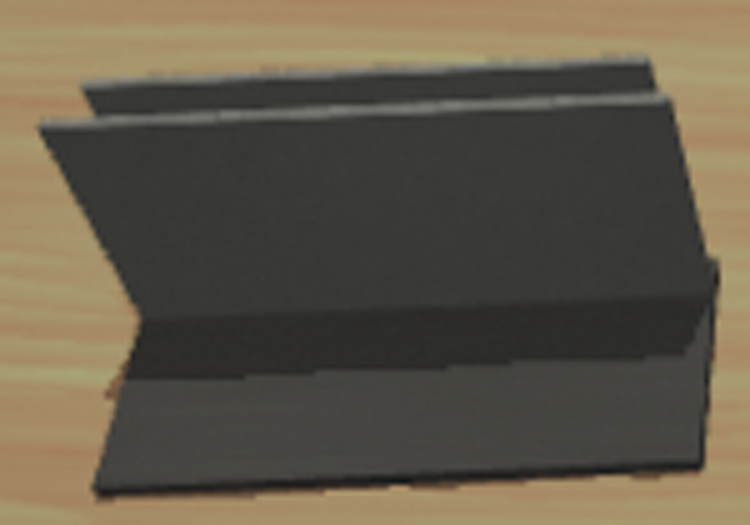

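```bash
cat > fit.py <<'E'
from h import *
def fit(obs,x0):
    # obs: (cam, local pt, px)
    def f(p):
        c,s=np.cos(p[2]),np.sin(p[2]);e=[]
        for cam,L,uv in obs:
            P=[p[0]+c*L[0]-s*L[1],p[1]+s*L[0]+c*L[1],L[2]]
            e.append(proj(cam,P)[0]-np.array(uv))
        return np.ravel(e)
    r=least_squares(f,x0,loss='soft_l1'); return r.x,f(r.x).reshape(-1,2)
E
python3 - <<'E'
from fit import *
for n in("scene","top"):
    K,d,r,t=cal(n); print(n,(-cv2.Rodrigues(r)[0].T@t).round(3))
print([atz("scene",u,.13).round(4).tolist() for u in((116,251.7),(230,247.2),(169.7,248))])
print([atz("top",u,.13).round(4).tolist() for u in((404,216),(516,205.6),(461.3,208.3))])
obs=[("scene",(0,-.11,.13),(116,251.7)),("scene",(0,.11,.13),(230,247.2)),("scene",(0,0,.13),(169.7,248)),
("top",(0,0,.13),(461.3,208.3)),
("scene",(.105,-.12,.0),(119.4,334)),("scene",(.105,.12,.0),(240,329)),
("top",(.105,-.12,.008),(493,174.6)),("top",(.105,.12,.008),(389.6,184.4)),("top",(0,.11,.13),(404,216)),("top",(0,-.11,.13),(516,205.6))]
x,e=fit(obs,[.56,-.22,0.1]);print(x.round(4));print(e.round(1).tolist())
# hatch: top corners
E
```

```text
scene [ 1.196 -0.003  0.79 ]
top [ 0.375 -0.055  1.12 ]
[[0.6295, -0.43, 0.13], [0.6112, -0.2112, 0.13], [0.6168, -0.3279, 0.13]]
[[0.6064, -0.2064, 0.13], [0.6263, -0.432, 0.13], [0.6215, -0.3224, 0.13]]
[ 0.6176 -0.322   0.0852]
[[-0.3, -1.0], [-0.3, -1.1], [2.9, 0.4], [-0.1, 1.9], [-0.1, -0.0], [0.3, -0.1], [0.3, -0.6], [-0.5, -0.8], [2.9, -0.9], [-0.2, -0.4]]
```

```bash
python3 - <<'E'
import cv2,numpy as np
t=cv2.imread('pics/top0.png');s=cv2.imread('pics/scene0.png')
cv2.imwrite('pics/z3.png',cv2.resize(t[185:325,145:295],None,fx=4,fy=4,interpolation=cv2.INTER_CUBIC))
cv2.imwrite('pics/z4.png',cv2.resize(s[190:320,355:495],None,fx=4,fy=4,interpolation=cv2.INTER_CUBIC))
cv2.imwrite('pics/z5.png',cv2.resize(t[240:335,290:400],None,fx=5,fy=5,interpolation=cv2.INTER_CUBIC))
E
```

```text
(no output)
```

View pics/z3.png

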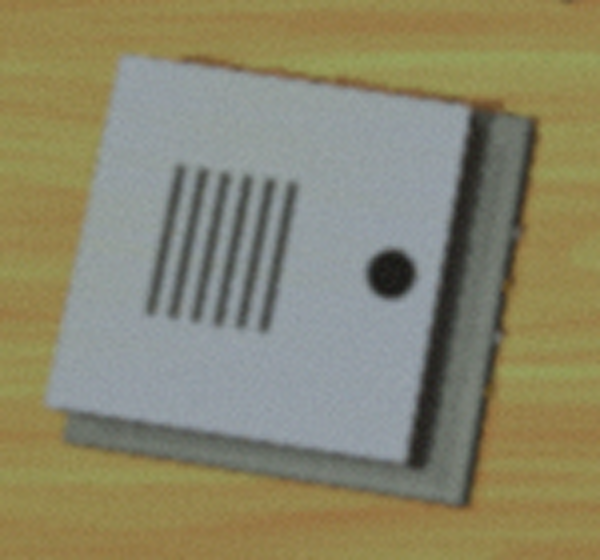

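View pics/z4.png

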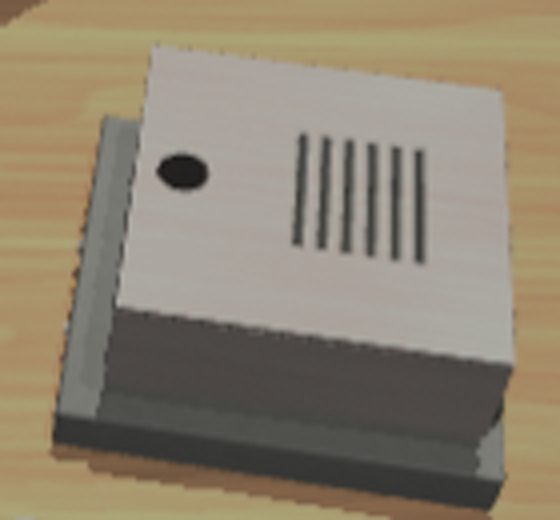

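View pics/z5.png

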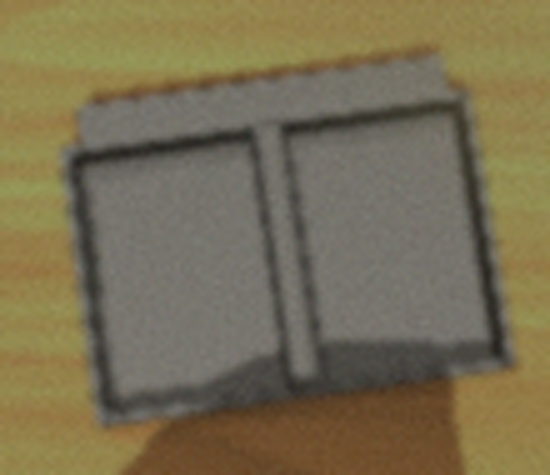

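```bash
python3 - <<'E'
from fit import *
obs=[("top",(.095,0,.102),(175.5,199.25)),("top",(.095,-.19,.102),(262.5,211.25)),("top",(-.095,-.19,.102),(248,301.25)),("top",(-.095,0,.102),(157,286.75)),
("scene",(-.095,-.19,.102),(393.75,201.25)),("scene",(-.095,0,.102),(480.75,213)),("scene",(.095,0,.102),(483.25,281.25)),("scene",(.095,-.19,.102),(384.5,266.75)),
("scene",(0,-.165,.102),(400,232.8)),("top",(0,-.165,.102),(242.5,253.3))]
x,e=fit(obs,[.55,.3,0]);print('hinge',x.round(4));print(e.round(1).tolist())
c,s=np.cos(x[2]),np.sin(x[2]);print('press',x[:2]+np.array([s*.165,-c*.165]))
obs=[("top",(.06,.09,.05),(303,270)),("top",(.06,-.09,.05),(383,258.4)),("top",(-.06,.09,.047),(310,325)),("top",(-.06,-.09,.047),(393,313)),("scene",(0,0,.05),(298,221.5)),("top",(0,0,.05),(348.5,290.8))]
x,e=fit(obs,[.46,-.09,0]);print('bin',x.round(4));print(e.round(1).tolist())
c,s=np.cos(x[2]),np.sin(x[2])
togo([.535,.125,.135],0)
E
```

```text
hinge [ 0.5617  0.2874 -0.1557]
[[-0.4, -1.2], [0.4, -0.4], [-1.3, -0.7], [-1.0, -0.3], [-1.3, -0.7], [-0.4, -1.4], [0.7, -0.9], [-1.1, -0.7], [0.3, -0.1], [0.6, -0.1]]
press [0.53606596 0.12437016]
bin [ 0.4608 -0.0935  0.1395]
[[-0.6, -0.4], [1.8, -0.6], [0.0, 0.5], [1.1, 0.4], [0.7, 1.0], [-0.7, 0.4]]
t 1.8 pos [ 0.1494 -0.5553  0.2165] shift [ 549.1 -556.7   81.4] rot [  0.     0.   -74.94] q6 -0.15 gap 0.999 F [ 0.3 -0.1  0.6]
```

```bash
python3 -m crank '[[35,-35.5,0,0,0,-8],[70,-71,0,0,0,-16],[105,-106.5,0,0,0,-24],[140,-142,0,0,0,-32],[175,-177.5,0,0,0,-40]]' 0 10; python3 -c "
from h import *
togo([.536,.1244,.14],-.156)"
```

```text
time: 2.3
position: [0.2729, -0.3367, 0.2166]
eef_rot: [0.886, 0.464, 0.0, 0.0]
contact_force: [0.4, -0.0, -1.1]
finger_gap: 0.612
t 2.3 pos [ 0.2729 -0.3367  0.2166] shift [528.9 -45.9  76.5] rot [ 4.000e-02  1.000e-02 -2.572e+01] q6 -0.49 gap 0.612 F [ 0.4 -0.  -1.1]
```

```bash
python3 -m crank '[[48,-4,0,0,0,-4],[96,-8,0,0,0,-8],[144,-12,0,0,0,-12],[192,-16,0,0,0,-16],[240,-20,0,0,0,-20]]'; python3 -c "
from h import *
togo([.536,.1244,.14],-.156)"
```

```text
time: 2.8
position: [0.3941, -0.1285, 0.2169]
eef_rot: [0.792, 0.61, 0.0, 0.001]
contact_force: [-0.1, -1.7, 0.6]
finger_gap: 0.184
t 2.8 pos [ 0.3941 -0.1285  0.2169] shift [280.8  72.5  76.9] rot [ 0.09  0.03 -5.85] q6 -0.27 gap 0.184 F [-0.1 -1.7  0.6]
```

```bash
python3 -m crank '[[48,12,0,0,0,-2],[96,24,0,0,0,-4],[144,36,20,0,0,-5],[192,48,40,0,0,-5],[238,61,60,0,0,-5]]'; python3 -m crank '[[0,0,0,0,0,0],[0,0,0,0,0,0]]'; python3 -c "
from h import *
togo([.536,.1244,.14],-.156)"
```

```text
time: 3.3
position: [0.5106, 0.0793, 0.1596]
eef_rot: [0.765, 0.643, 0.001, 0.001]
contact_force: [0.1, -0.6, 0.6]
finger_gap: 0.002
time: 3.5
position: [0.5091, 0.0779, 0.1589]
eef_rot: [0.765, 0.644, -0.001, -0.001]
contact_force: [-0.2, 0.8, -0.5]
finger_gap: 0.007
t 3.5 pos [0.5091 0.0779 0.1589] shift [50.4 18.7 18.8] rot [-0.13  0.05 -0.86] q6 0.16 gap 0.007 F [-0.2  0.8 -0.5]
```

```bash
python3 -m crank '[[25,9,8,0,0,0],[50,19,16,0,0,-1],[50,19,26,0,0,-1],[50,19,34,0,0,-1],[50,19,34,0,0,-1]]'; python3 -c "
from h import *
togo([.536,.1244,.113],-.156)"
```

```text
time: 4.0
position: [0.5353, 0.1215, 0.1246]
eef_rot: [0.761, 0.649, -0.001, -0.001]
contact_force: [0.5, -0.7, -0.1]
finger_gap: 0.004
t 4.0 pos [0.5353 0.1215 0.1246] shift [ 3.   0.2 11.6] rot [-0.16  0.07 -0.11] q6 0.22 gap 0.004 F [ 0.5 -0.7 -0.1]
```

```bash
python3 -m crank '[[3,0,8,0,0,0],[3,0,12,0,0,0],[3,0,15,0,0,0],[3,0,18,0,0,0],[3,0,18,0,0,0]]';  python3 -m crank '[[0,0,2,0,0,0],[0,0,4,0,0,0],[0,0,4,0,0,0]]'
```

```text
time: 4.5
position: [0.5375, 0.1259, 0.1076]
eef_rot: [0.76, 0.65, -0.0, 0.0]
contact_force: [0.9, -1.0, 1.1]
finger_gap: 0.003
time: 4.8
position: [0.5378, 0.126, 0.1044]
eef_rot: [0.76, 0.65, 0.0, 0.0]
contact_force: [0.1, -2.0, 4.3]
finger_gap: 0.005
```

```bash
python3 -m crank '[[0,0,2,0,0,0],[0,0,4,0,0,0],[0,0,4,0,0,0]]';python3 -m crank '[[0,0,2,0,0,0],[0,0,2,0,0,0]]'
```

```text
time: 5.1
position: [0.538, 0.126, 0.104]
eef_rot: [0.76, 0.65, 0.0, 0.001]
contact_force: [-9.1, -3.9, 22.6]
finger_gap: 0.004
time: 5.3
position: [0.5381, 0.126, 0.1038]
eef_rot: [0.76, 0.65, 0.0, 0.001]
contact_force: [-13.0, -3.3, 32.9]
finger_gap: 0.005
```

```bash
python3 -m crank '[[0,0,-30,0,0,0],[-20,0,-60,0,0,0],[-70,0,-80,0,0,0],[-120,0,-90,0,0,0],[-170,0,-90,0,0,0]]';python3 -m crank '[[-50,0,0,0,0,0],[-100,0,0,0,0,0],[-150,0,0,0,0,0],[-200,0,0,0,0,0],[-200,0,0,0,0,0]]' 100; python3 -m crank '[[0,0,0,0,0,0],[0,0,0,0,0,0],[0,0,0,0,0,0],[0,0,0,0,0,0],[0,0,0,0,0,0]]'; python3 -c "
from h import *
save('scene','s1');save('top','t1')
for n in ('scene','top'):
  print(n,pp(n,'deck',2),pp(n,'m1_c',5),pp(n,'hatch_press'))
"
```

```text
time: 5.8
position: [0.5129, -0.0381, 0.1897]
eef_rot: [0.759, 0.651, 0.002, 0.002]
contact_force: [1.3, 0.4, 0.4]
finger_gap: 0.008
time: 6.3
position: [0.4798, -0.2402, 0.1876]
eef_rot: [0.762, 0.647, -0.0, 0.001]
contact_force: [-0.5, 1.3, -0.1]
finger_gap: 0.395
time: 6.8
position: [0.481, -0.2336, 0.1877]
eef_rot: [0.759, 0.651, 0.0, 0.0]
contact_force: [-0.4, -0.7, -0.0]
finger_gap: 0.819
scene [([423.3, 254.0], 0.74), ([299.8, 240.6], 0.42)] [([435.2, 233.9], 0.9)] [([503.4, 204.0], 0.96)]
top [([221.0, 252.2], 0.65)] [([204.1, 269.4], 0.79)] [([135.2, 227.1], 0.57)]
```

View pics/t1.png

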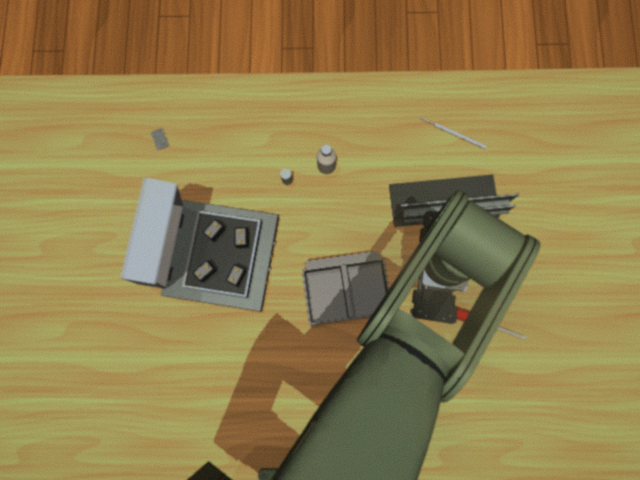

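View pics/s1.png

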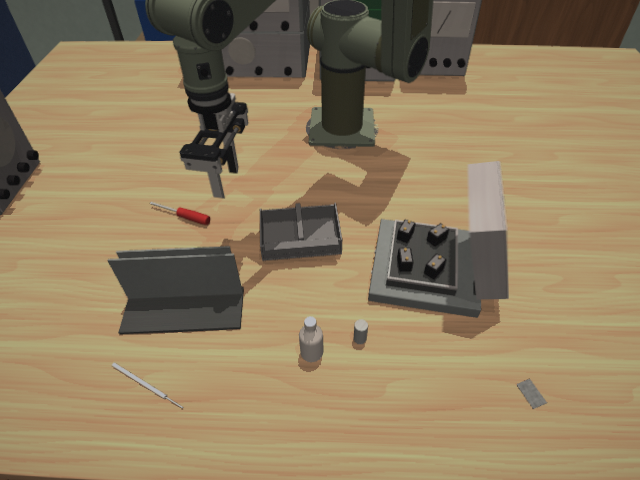

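```bash
python3 - <<'E'
import cv2,numpy as np
t=cv2.imread('pics/t1.png');s=cv2.imread('pics/s1.png')
cv2.imwrite('pics/z6.png',cv2.resize(t[208:300,180:270],None,fx=6.5,fy=6.5,interpolation=cv2.INTER_CUBIC))
cv2.imwrite('pics/z7.png',cv2.resize(s[210:295,380:470],None,fx=6.5,fy=6.5,interpolation=cv2.INTER_CUBIC))
E
```

```text
(no output)
```

View pics/z6.png

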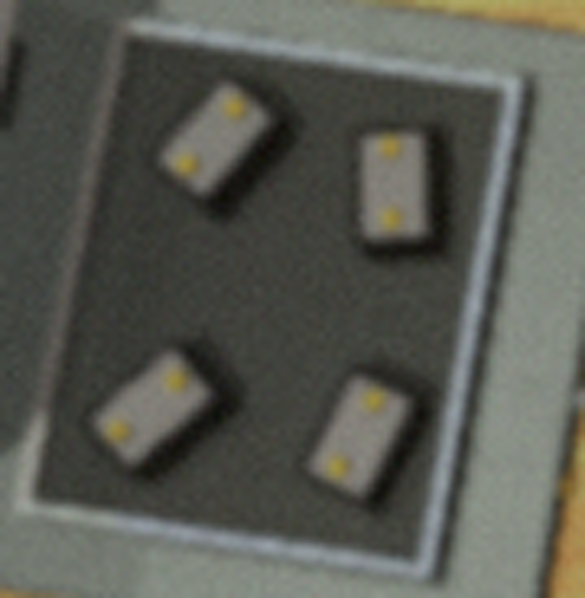

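View pics/z7.png

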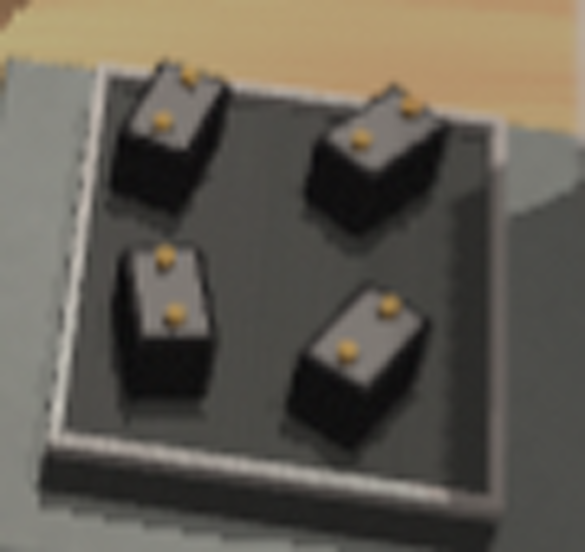

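```bash
python3 - <<'E'
from fit import *
T=lambda p:(180+p[0]/6.5-.4,208+p[1]/6.5-.4)
S=lambda p:(380+p[0]/6.5-.4,210+p[1]/6.5-.4)
D={'A':((234,106),(186,165),(346,350),(390,304)),'B':((390,146),(391,217),(175,314),(166,256)),'C':((175,379),(118,431),(360,139),(411,103)),'D':((375,399),(337,466),(162,121),(188,74))}
hx,hy,hw=.5617,.2874,-.1557
for k,(a,b,c,d) in D.items():
    p=tri(S(c),T(a));q=tri(S(d),T(b))
    p2,q2=atz('top',T(a),.082),atz('top',T(b),.082)
    m=(p+q)/2;m2=(p2+q2)/2;v=p-q;v2=p2-q2
    l=m[:2]-[hx,hy];cc,ss=np.cos(hw),np.sin(hw)
    print(k,m.round(4),m2.round(4),'yaw long',np.arctan2(v[1],v[0]).round(3),np.arctan2(v2[1],v2[0]).round(3),'len',np.linalg.norm(v2).round(4),'box',(cc*l[0]+ss*l[1]).round(4),(-ss*l[0]+cc*l[1]).round(4))
co=[(130,30),(520,85),(430,575),(25,505)]
print([atz('top',T(c),.056).round(4).tolist() for c in co])
E
```

```text
A [0.5925 0.1947 0.0847] [0.5931 0.1963 0.082 ] yaw long -0.677 -0.653 len 0.0249 box 0.0448 -0.0868
B [0.5769 0.1351 0.0845] [0.5774 0.1362 0.082 ] yaw long 0.04 0.042 len 0.0237 box 0.0386 -0.1481
C [0.5036 0.2118 0.0849] [0.504  0.2135 0.082 ] yaw long -0.829 -0.813 len 0.0245 box -0.0457 -0.0837
D [0.4945 0.1437 0.0846] [0.4948 0.1451 0.082 ] yaw long -0.467 -0.493 len 0.0246 box -0.0441 -0.1524
[[0.6354, 0.2313, 0.056], [0.6154, 0.0981, 0.056], [0.4508, 0.1243, 0.056], [0.4742, 0.2591, 0.056]]
```

```bash
python3 -c "
from h import *
togo([.577,.1357,.15],.04)"
```

```text
t 7.2 pos [ 0.4806 -0.2347  0.1877] shift [380.9  37.6  37.7] rot [  0.    -0.   -11.24] q6 -0.46 gap 1.001 F [0.3 0.5 0.2]
```

```bash
python3 -m crank '[[49,5,0,0,0,-3],[98,10,0,0,0,-6],[147,15,0,0,0,-9],[196,20,0,0,0,-11.2],[245,24,0,0,0,-11.2]]' 68 20; python3 -c "
from h import *
togo([.577,.1357,.1],.04)"
```

```text
time: 7.7
position: [0.5428, 0.0053, 0.1879]
eef_rot: [0.693, 0.721, 0.0, 0.0]
contact_force: [0.4, -0.1, 0.1]
finger_gap: 0.681
t 7.7 pos [0.5428 0.0053 0.1879] shift [129.   39.2  87.9] rot [ 0.04  0.01 -0.03] q6 -0.19 gap 0.681 F [ 0.4 -0.1  0.1]
```

```bash
python3 -m crank '[[45,13,10,0,0,0],[90,26,30,0,0,0],[128,39,60,0,0,0],[128,39,88,0,0,0],[128,39,88,0,0,0]]'; python3 -c "
from h import *
togo([.577,.1357,.068],.04)"
```

```text
time: 8.2
position: [0.5723, 0.1339, 0.0948]
eef_rot: [0.692, 0.722, -0.004, -0.003]
contact_force: [-1.2, -0.1, -0.6]
finger_gap: 0.681
t 8.2 pos [0.5723 0.1339 0.0948] shift [ 1.6  5.  26.7] rot [-0.57  0.03  0.1 ] q6 0.04 gap 0.681 F [-1.2 -0.1 -0.6]
```

```bash
python3 -m crank '[[1,4,0,0,0,0],[1,4,0,0,0,0],[1,4,0,0,0,0]]'; python3 -c "
from h import *
togo([.577,.1357,.068],.04)
s=save('scene','s2')
cv2.imwrite('pics/z8.png',cv2.resize(s[150:300,350:500,::-1],None,fx=4,fy=4))
togo([.577,.1357,.068],.04)"
```

```text
time: 8.5
position: [0.5821, 0.1333, 0.1019]
eef_rot: [0.694, 0.72, 0.001, 0.001]
contact_force: [-0.4, -0.5, -0.3]
finger_gap: 0.68
t 8.5 pos [0.5821 0.1333 0.1019] shift [ 2.5 -5.1 33.9] rot [ 0.23 -0.01 -0.12] q6 0.04 gap 0.68 F [-0.4 -0.5 -0.3]
t 8.55 pos [0.5818 0.1334 0.1017] shift [ 2.5 -4.9 33.7] rot [ 0.2  -0.01 -0.12] q6 0.04 gap 0.679 F [ 0.3 -0.3  0.3]
```

View pics/z8.png

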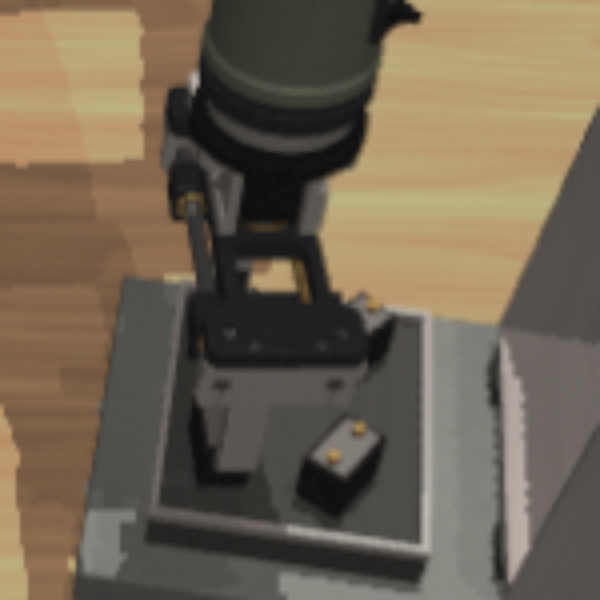

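```bash
python3 -m crank '[[2.5,-5,10,0,0,0],[2.5,-5,20,0,0,0],[2.5,-5,30,0,0,0],[2.5,-5,34,0,0,0],[2.5,-5,34,0,0,0]]';  python3 -c "
from h import *
togo([.577,.1357,.068],.04)"; python3 -m crank '[[0,0,0,0,0,0],[0,0,0,0,0,0],[0,0,0,0,0,0],[0,0,0,0,0,0]]' 30 20
```

```text
time: 9.05
position: [0.5741, 0.1364, 0.0641]
eef_rot: [0.693, 0.721, -0.001, -0.001]
contact_force: [0.3, -0.6, -0.3]
finger_gap: 0.678
t 9.05 pos [0.5741 0.1364 0.0641] shift [-0.8  2.9 -3.9] rot [-0.16  0.01 -0.03] q6 0.05 gap 0.678 F [ 0.3 -0.6 -0.3]
time: 9.45
position: [0.5757, 0.1365, 0.0662]
eef_rot: [0.693, 0.721, 0.0, 0.0]
contact_force: [-0.1, 0.1, 1.0]
finger_gap: 0.418
```

```bash
python3 -m crank '[[0,0,-20,0,0,0],[0,0,-50,0,0,0],[-20,0,-80,0,0,0],[-60,0,-90,0,0,0],[-100,0,-90,0,0,0]]';  cat > binpos.py <<'E'
from fit import *
def binpose(v=0):
    """bin pose from grip pinpoints, and outline of the top camera"""
    out={}
    for cam in('scene','top'):
        snapshot(cam)
        out[cam]={n:pp(cam,n,1) for n in('bin','bin_grip','bin_lip')}
    return out
def slot(b,l):
    c,s=np.cos(b[2]),np.sin(b[2]); return np.array([b[0]+c*l[0]-s*l[1],b[1]+s*l[0]+c*l[1]])
E
python3 -c "
from binpos import *
print(binpose())
b=[.4608,-.0935,.1395]
for l in((0,0,0.05),):
  P=[*slot(b,l),.05];print(P,proj('scene',P),proj('top',P))
save('top','t2')
p=slot(b,(.028,.046));print(p);togo([*p,.1],1.71)"
```

```text
time: 9.95
position: [0.5811, 0.036, 0.1588]
eef_rot: [0.692, 0.722, 0.002, 0.002]
contact_force: [1.6, 0.3, -0.8]
finger_gap: 0.422
{'scene': {'bin': [([295.8, 240.6], 0.84)], 'bin_grip': [([299.6, 223.8], 0.76)], 'bin_lip': [([299.7, 243.0], 0.93)]}, 'top': {'bin': [([343.7, 290.0], 0.83)], 'bin_grip': [([349.1, 288.6], 0.65)], 'bin_lip': [([341.6, 258.7], 0.88)]}}
[np.float64(0.4608), np.float64(-0.0935), 0.05] [[298.73389662 222.47914724]] [[347.78428586 291.2580459 ]]
[ 0.48213179 -0.04405352]
t 10.4 pos [0.5788 0.0378 0.1553] shift [-77.8 -99.9  55.3] rot [-5.000e-02  2.000e-02  8.438e+01] q6 -0.13 gap 0.42 F [-0.5 -0.5  0.7]
```

```bash
python3 -m crank '[[-15,-20,0,0,0,8.5],[-30,-40,0,0,0,17],[-45,-60,0,0,0,25.5],[-60,-80,0,0,0,34],[-78,-100,0,0,0,42.5]]';  python3 -m crank '[[0,0,0,0,0,8.5],[0,0,0,0,0,17],[0,0,0,0,0,25.5],[0,0,0,0,0,34],[0,0,0,0,0,42]]';  python3 -m crank '[[0,0,0,0,0,0],[0,0,0,0,0,0]]';python3 -c "
from binpos import *
p=slot([.4608,-.0935,.1395],(.028,.046));togo([*p,.1],1.71)"
```

```text
time: 10.9
position: [0.4815, -0.0447, 0.1555]
eef_rot: [0.908, 0.419, -0.0, -0.0]
contact_force: [-0.5, -0.9, -1.2]
finger_gap: 0.421
time: 11.4
position: [0.4823, -0.0445, 0.1556]
eef_rot: [0.998, 0.065, -0.0, -0.0]
contact_force: [1.1, -0.5, -0.9]
finger_gap: 0.429
time: 11.6
position: [0.4823, -0.0447, 0.1556]
eef_rot: [0.998, 0.07, -0.0, -0.0]
contact_force: [0.7, -0.1, 0.4]
finger_gap: 0.423
t 11.6 pos [ 0.4823 -0.0447  0.1556] shift [-0.1 -0.7 55.6] rot [-0.01  0.    0.01] q6 1.16 gap 0.423 F [ 0.7 -0.1  0.4]
```

```bash
python3 -m crank '[[0,-1,40,0,0,0],[0,-1,80,0,0,0],[0,-1,110,0,0,0],[0,-1,125,0,0,0],[0,-1,130,0,0,0]]';  python3 -m crank '[[0,0,0,0,0,0],[0,0,2,0,0,0]]'
```

```text
time: 12.1
position: [0.4803, -0.0436, 0.0235]
eef_rot: [0.998, 0.069, -0.002, -0.001]
contact_force: [-0.1, -0.1, -0.6]
finger_gap: 0.427
time: 12.3
position: [0.4836, -0.0446, 0.0249]
eef_rot: [0.998, 0.068, 0.001, 0.0]
contact_force: [-0.4, 0.1, -1.0]
finger_gap: 0.423
```

```bash
python3 -m crank '[[0,0,2,0,0,0],[0,0,2,0,0,0],[0,0,2,0,0,0]]' 51;  python3 -m crank '[[0,0,-30,0,0,0],[0,0,-70,0,0,0],[0,0,-110,0,0,0],[0,0,-130,0,0,0],[0,0,-130,0,0,0]]'; python3 - <<'E'
from binpos import *
s=save('scene','s3');togo([.4947,.1444,.12],-.48)
cv2.imwrite('pics/z9.png',cv2.resize(s[180:310,240:500,::-1],None,fx=3,fy=3))
E
```

```text
time: 12.6
position: [0.4828, -0.0445, 0.0224]
eef_rot: [0.998, 0.068, 0.001, 0.0]
contact_force: [0.0, -0.3, -0.0]
finger_gap: 0.511
time: 13.1
position: [0.4854, -0.0452, 0.1559]
eef_rot: [0.998, 0.068, 0.004, 0.002]
contact_force: [1.4, 0.0, -0.1]
finger_gap: 0.506
t 13.15 pos [ 0.4835 -0.0447  0.1534] shift [  36.5 -185.9   33.2] rot [  0.21  -0.17 -54.73] q6 1.16 gap 0.51 F [-0.4 -0.2 -0.8]
```

View pics/z9.png

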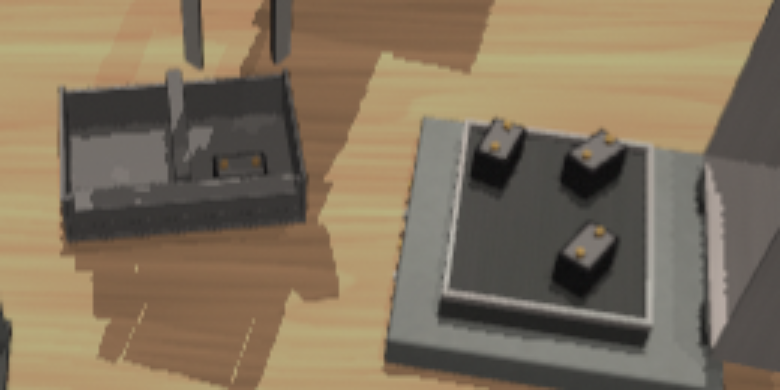

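```bash
python3 -m crank '[[7,-37,0,0,0,-8],[14,-74,0,0,0,-16],[21,-111,0,0,0,-24],[29,-149,0,0,0,-32],[36,-186,0,0,0,-40]]' 68;  python3 -m crank '[[0,0,10,0,0,-8],[0,0,25,0,0,-14.5],[0,0,35,0,0,-14.5],[0,0,35,0,0,-14.5],[0,0,35,0,0,-14.5]]';  python3 -c "
from binpos import *
togo([.4947,.1444,.068],-.48)"
```

```text
time: 13.65
position: [0.491, 0.1461, 0.1491]
eef_rot: [0.913, 0.407, -0.002, -0.001]
contact_force: [-0.2, 0.1, -0.3]
finger_gap: 0.68
time: 14.15
position: [0.4921, 0.1444, 0.1157]
eef_rot: [0.857, 0.516, -0.001, -0.0]
contact_force: [-1.1, 0.1, 0.0]
finger_gap: 0.676
t 14.15 pos [0.4921 0.1444 0.1157] shift [ 1.3  2.4 47.7] rot [-0.1   0.07 -0.37] q6 0.6 gap 0.676 F [-1.1  0.1  0. ]
```

```bash
python3 -m crank '[[1,2,15,0,0,0],[1,2,30,0,0,0],[1,2,42,0,0,0],[1,2,46,0,0,0],[1,2,46,0,0,0]]';  python3 -m crank '[[0,0,0,0,0,0],[0,0,0,0,0,0],[0,0,0,0,0,0],[0,0,0,0,0,0]]' 30 20;   python3 -m crank '[[0,0,-30,0,0,0],[0,0,-70,0,0,0],[0,0,-90,0,0,0],[0,0,-90,0,0,0],[0,0,-90,0,0,0]]'; python3 -c "
from binpos import *
print(binpose())
p=slot([.4608,-.0935,.1395],(-.028,.046));togo([*p,.15],1.71)"
```

```text
time: 14.65
position: [0.4946, 0.1445, 0.0702]
eef_rot: [0.856, 0.517, -0.0, -0.0]
contact_force: [-0.1, 0.2, 0.5]
finger_gap: 0.677
time: 15.05
position: [0.4954, 0.1449, 0.0713]
eef_rot: [0.856, 0.517, 0.001, 0.0]
contact_force: [0.1, 0.4, 1.4]
finger_gap: 0.421
time: 15.55
position: [0.4947, 0.1447, 0.1602]
eef_rot: [0.856, 0.517, -0.0, -0.0]
contact_force: [0.6, -0.9, -1.8]
finger_gap: 0.425
{'scene': {'bin': [([298.9, 240.0], 0.66)], 'bin_grip': [([303.0, 226.2], 0.66)], 'bin_lip': [([423.4, 257.4], 0.62)]}, 'top': {'bin': [([345.2, 289.8], 0.65)], 'bin_grip': [([350.1, 290.5], 0.86)], 'bin_lip': [([343.4, 261.1], 0.97)]}}
t 15.95 pos [0.4945 0.1447 0.1598] shift [-205.5   31.5    9.9] rot [-5.000e-02  8.000e-02  5.428e+01] q6 0.6 gap 0.427 F [ 1.4 -0.  -0.9]
```

```bash
python3 -m crank '[[-41,6,0,0,0,8],[-82,12,0,0,0,16],[-123,18,0,0,0,24],[-164,25,0,0,0,32],[-205,31.5,0,0,0,40]]';  python3 -m crank '[[0,0,0,0,0,8],[0,0,10,0,0,14.3],[0,0,20,0,0,14.3],[0,0,20,0,0,14.3],[0,0,20,0,0,14.3]]';  python3 -c "
from binpos import *
p=slot([.4608,-.0935,.1395],(-.028,.046));togo([*p,.028],1.71)"
```

```text
time: 16.45
position: [0.4268, -0.0526, 0.1606]
eef_rot: [0.982, 0.19, 0.0, 0.0]
contact_force: [0.9, -0.9, -0.5]
finger_gap: 0.427
time: 16.95
position: [0.4271, -0.0509, 0.1402]
eef_rot: [0.998, 0.07, -0.001, -0.0]
contact_force: [-0.7, 0.7, -0.3]
finger_gap: 0.428
t 16.95 pos [ 0.4271 -0.0509  0.1402] shift [ -0.4   0.9 112.2] rot [-0.04  0.07  0.11] q6 1.11 gap 0.428 F [-0.7  0.7 -0.3]
```

```bash
python3 -m crank '[[0,0.5,40,0,0,0],[0,0.5,80,0,0,0],[0,0.5,105,0,0,0],[0,0.5,112,0,0,0],[0,0.5,112,0,0,0]]';  python3 -m crank '[[0,0,0,0,0,0],[0,0,1,0,0,0],[0,0,2,0,0,0],[0,0,2,0,0,0]]' 51;  python3 -m crank '[[0,0,-30,0,0,0],[0,0,-70,0,0,0],[0,0,-110,0,0,0],[0,0,-130,0,0,0],[0,0,-130,0,0,0]]'; python3 - <<'E'
from binpos import *
s=save('scene','s4');togo([.5928,.1955,.15],-.6)
cv2.imwrite('pics/z10.png',cv2.resize(s[180:310,240:500,::-1],None,fx=3,fy=3))
E
```

```text
time: 17.45
position: [0.4271, -0.0514, 0.0282]
eef_rot: [0.998, 0.07, -0.001, -0.0]
contact_force: [-0.1, -0.1, -0.3]
finger_gap: 0.426
time: 17.85
position: [0.4283, -0.0521, 0.0275]
eef_rot: [0.998, 0.069, 0.001, 0.0]
contact_force: [-0.4, 0.3, -0.1]
finger_gap: 0.509
time: 18.35
position: [0.4305, -0.0528, 0.1606]
eef_rot: [0.998, 0.069, 0.004, 0.002]
contact_force: [1.2, -0.0, 0.1]
finger_gap: 0.51
t 18.4 pos [ 0.4287 -0.0522  0.1582] shift [ 196.7 -222.7    8.5] rot [  0.2   -0.17 -47.66] q6 1.11 gap 0.508 F [0.3 0.4 0.1]
```

View pics/z10.png

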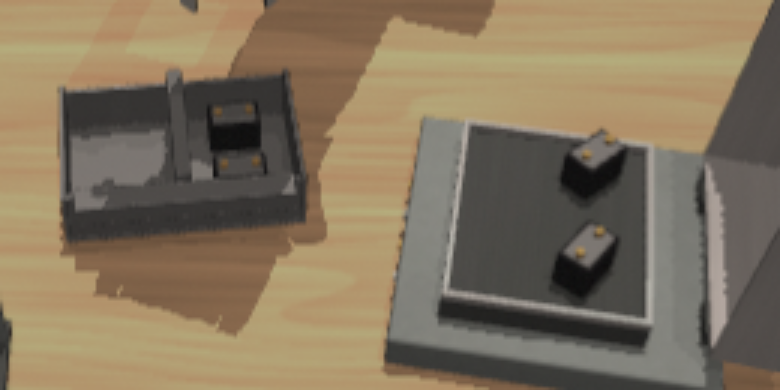

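```bash
python3 -m crank '[[33,-37,0,0,0,-8],[66,-74,0,0,0,-16],[98,-112,0,0,0,-24],[131,-149,0,0,0,-32],[163,-186,0,0,0,-40]]' 68;  python3 -m crank '[[0,0,0,0,0,-7.6],[0,0,0,0,0,-7.6],[0,0,0,0,0,-7.6]]'; python3 -c "
from binpos import *
togo([.5923,.1925,.068],-.6)"
```

```text
time: 18.9
position: [0.5624, 0.1565, 0.1537]
eef_rot: [0.912, 0.409, -0.002, -0.001]
contact_force: [0.9, -0.4, 1.2]
finger_gap: 0.68
time: 19.2
position: [0.5616, 0.1545, 0.1544]
eef_rot: [0.885, 0.465, -0.002, -0.001]
contact_force: [0.3, -0.9, -0.3]
finger_gap: 0.679
t 19.2 pos [0.5616 0.1545 0.1544] shift [49.   4.  86.2] rot [-0.17  0.17 -0.23] q6 0.72 gap 0.679 F [ 0.3 -0.9 -0.3]
```

```bash
python3 -m crank '[[25,2,0,0,0,0],[49,4,20,0,0,0],[49,4,45,0,0,0],[49,4,50,0,0,0],[49,4,50,0,0,0]]';  python3 -m crank '[[0,0,0,0,0,0],[0,0,0,0,0,0]]'; python3 -c "
from binpos import *
togo([.5923,.1925,.068],-.6)
s=save('scene','s5');cv2.imwrite('pics/z11.png',cv2.resize(s[150:310,360:520,::-1],None,fx=4,fy=4))"
```

```text
time: 19.7
position: [0.5923, 0.1918, 0.1049]
eef_rot: [0.885, 0.465, -0.002, -0.001]
contact_force: [0.4, 0.0, 0.7]
finger_gap: 0.682
time: 19.9
position: [0.5951, 0.1927, 0.1083]
eef_rot: [0.885, 0.465, 0.001, 0.0]
contact_force: [0.4, -0.5, -0.3]
finger_gap: 0.68
t 19.9 pos [0.5951 0.1927 0.1083] shift [-1.8 -2.3 40.3] rot [ 0.11 -0.11 -0.14] q6 0.78 gap 0.68 F [ 0.4 -0.5 -0.3]
```

View pics/z11.png

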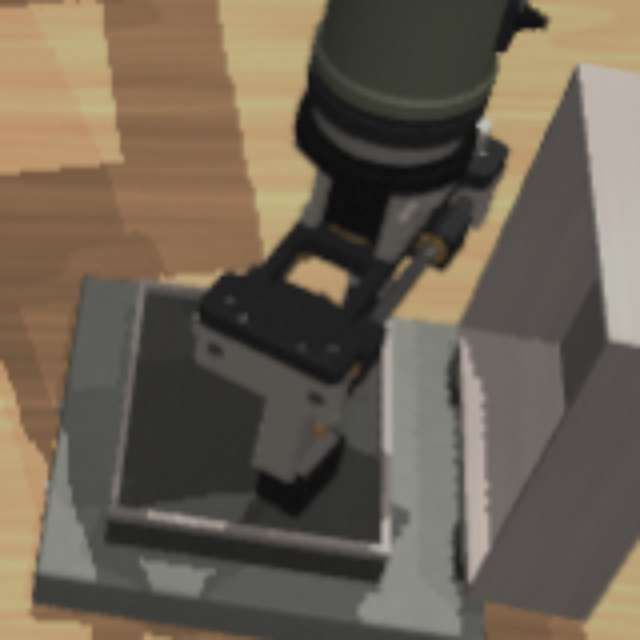

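```bash
python3 -m crank '[[-1,-2,12,0,0,0],[-1,-2,25,0,0,0],[-1,-2,36,0,0,0],[-1,-2,39,0,0,0],[-1,-2,39,0,0,0]]';  python3 -m crank '[[0,0,0,0,0,0],[0,0,0,0,0,0],[0,0,0,0,0,0],[0,0,0,0,0,0],[0,0,0,0,0,0]]' 30 20;   python3 -m crank '[[0,0,-30,0,0,0],[-15,0,-70,0,0,0],[-40,0,-90,0,0,0],[-60,0,-90,0,0,0],[-60,0,-90,0,0,0]]'; python3 -c "
from binpos import *
print(binpose())
p=slot([.4608,-.0935,.1395],(.028,-.046));togo([*p,.15],1.71)"
```

```text
time: 20.45
position: [0.5909, 0.1932, 0.066]
eef_rot: [0.885, 0.466, -0.001, -0.0]
contact_force: [0.2, 0.4, -0.3]
finger_gap: 0.68
time: 20.95
position: [0.5924, 0.1935, 0.0683]
eef_rot: [0.885, 0.466, 0.0, 0.0]
contact_force: [-0.3, 0.7, 1.9]
finger_gap: 0.434
time: 21.45
position: [0.5573, 0.1425, 0.1584]
eef_rot: [0.885, 0.465, 0.0, 0.0]
contact_force: [0.5, 0.6, -1.1]
finger_gap: 0.432
{'scene': {'bin': [], 'bin_grip': [], 'bin_lip': [([300.0, 243.3], 0.96)]}, 'top': {'bin': [([345.8, 294.1], 0.71)], 'bin_grip': [([348.4, 293.9], 0.65)], 'bin_lip': [([344.1, 258.3], 0.63)]}}
t 21.85 pos [0.558  0.1444 0.157 ] shift [-266.3  105.9    7.1] rot [-3.000e-02  5.000e-02  4.762e+01] q6 0.7 gap 0.43 F [ 0.1  0.5 -0.5]
```

```bash
python3 -m crank '[[-44,18,0,0,0,8],[-88,35,0,0,0,16],[-132,53,0,0,0,24],[-176,70,0,0,0,32],[-220,88,0,0,0,40]]';  python3 -m crank '[[-33,40,0,0,0,7.6],[-33,40,0,0,0,7.6],[-33,40,0,0,0,7.6]]'; python3 -m crank '[[0,0,0,0,0,0],[0,0,0,0,0,0]]'; python3 -c "
from binpos import *
p=slot([.4608,-.0935,.1395],(.028,-.046));togo([*p,.026],1.71)"
```

```text
time: 22.35
position: [0.5058, -0.0886, 0.1576]
eef_rot: [0.991, 0.133, 0.0, -0.0]
contact_force: [1.2, 0.4, 0.2]
finger_gap: 0.428
time: 22.65
position: [0.485, -0.1356, 0.1576]
eef_rot: [0.998, 0.068, 0.0, -0.0]
contact_force: [0.2, -0.3, -1.2]
finger_gap: 0.429
time: 22.85
position: [0.4856, -0.1332, 0.1575]
eef_rot: [0.997, 0.071, -0.0, -0.0]
contact_force: [-0.3, 0.1, -1.4]
finger_gap: 0.431
t 22.85 pos [ 0.4856 -0.1332  0.1575] shift [  8.9   3.3 131.5] rot [-0.02 -0.    0.14] q6 0.99 gap 0.431 F [-0.3  0.1 -1.4]
```

```bash
python3 -m crank '[[9,3,30,0,0,0],[9,3,75,0,0,0],[9,3,110,0,0,0],[9,3,128,0,0,0],[9,3,131,0,0,0]]';  python3 -m crank '[[0,0,0,0,0,0],[0,0,0,0,0,0],[0,0,1,0,0,0],[0,0,1,0,0,0]]' 51;  python3 -m crank '[[0,0,-30,0,0,0],[0,0,-70,0,0,0],[0,0,-110,0,0,0],[0,0,-130,0,0,0],[0,0,-130,0,0,0]]'; python3 - <<'E'
from binpos import *
s=save('scene','s6');t=save('top','t6');togo([.5028,.2075,.15],-.67)
cv2.imwrite('pics/z12.png',cv2.resize(s[180:310,240:500,::-1],None,fx=3,fy=3))
cv2.imwrite('pics/z13.png',cv2.resize(t[180:330,120:400,::-1],None,fx=2.8,fy=2.8))
E
```

```text
time: 23.35
position: [0.4923, -0.1337, 0.0237]
eef_rot: [0.997, 0.071, -0.003, -0.002]
contact_force: [-0.7, 0.2, -2.1]
finger_gap: 0.43
time: 23.75
position: [0.4956, -0.1368, 0.027]
eef_rot: [0.998, 0.069, 0.001, 0.001]
contact_force: [0.4, 0.5, -0.3]
finger_gap: 0.508
time: 24.25
position: [0.4976, -0.1379, 0.1605]
eef_rot: [0.998, 0.069, 0.004, 0.002]
contact_force: [-0.3, -0.8, 0.2]
finger_gap: 0.511
t 24.35 pos [ 0.4944 -0.1364  0.1558] shift [  55.9 -339.5    5.7] rot [ 4.000e-02 -3.000e-02 -4.366e+01] q6 0.99 gap 0.506 F [ 0.9 -0.4 -0.8]
```

View pics/z12.png

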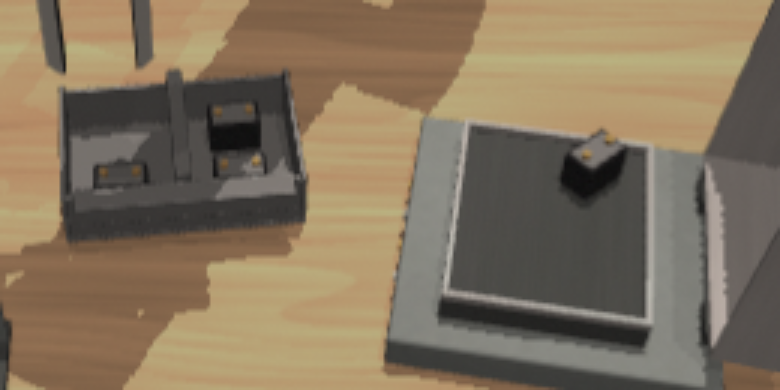

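View pics/z13.png

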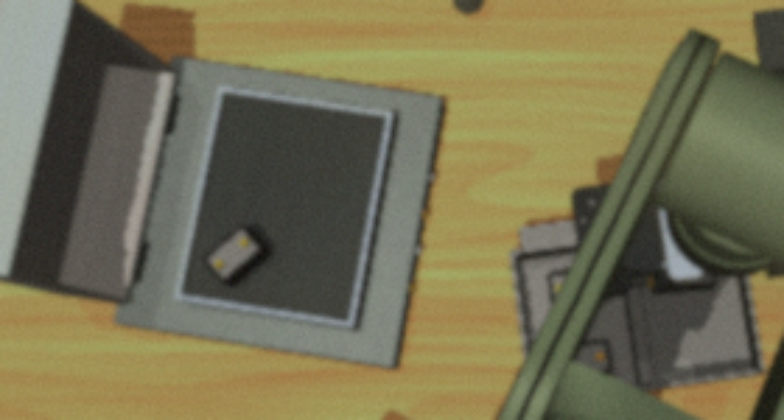

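```bash
python3 -m crank '[[7,-46,0,0,0,-8],[15,-92,0,0,0,-16],[22,-138,0,0,0,-24],[30,-184,0,0,0,-32],[37,-230,0,0,0,-40]]' 68;  python3 -m crank '[[0,0,0,0,0,-3.7],[0,0,0,0,0,-3.7],[0,0,0,0,0,-3.7]]'; python3 -c "
from binpos import *
togo([.5028,.2075,.11],-.67)"
```

```text
time: 24.85
position: [0.4973, 0.0981, 0.1531]
eef_rot: [0.913, 0.409, -0.002, -0.001]
contact_force: [1.6, -1.1, -0.2]
finger_gap: 0.676
time: 25.15
position: [0.498, 0.0962, 0.1539]
eef_rot: [0.9, 0.435, -0.002, -0.001]
contact_force: [0.7, -0.5, 0.0]
finger_gap: 0.68
t 25.15 pos [0.498  0.0962 0.1539] shift [ 90.2 -65.3  43.8] rot [-0.14  0.14 -0.05] q6 0.69 gap 0.68 F [ 0.7 -0.5  0. ]
```

```bash
python3 -m crank '[[30,-22,0,0,0,0],[60,-43,0,0,0,0],[90,-65,20,0,0,0],[90,-65,42,0,0,0],[90,-65,42,0,0,0]]';  python3 -m crank '[[0,0,0,0,0,0],[0,0,0,0,0,0]]'; python3 -c "
from binpos import *
togo([.5028,.2075,.068],-.67)
s=save('scene','s7');cv2.imwrite('pics/z14.png',cv2.resize(s[150:310,360:520,::-1],None,fx=4,fy=4))"
```

```text
time: 25.65
position: [0.5011, 0.2062, 0.1097]
eef_rot: [0.9, 0.435, -0.004, -0.001]
contact_force: [0.1, -0.2, -0.2]
finger_gap: 0.678
time: 25.85
position: [0.5051, 0.2064, 0.1145]
eef_rot: [0.901, 0.435, 0.001, 0.0]
contact_force: [0.3, -0.4, 0.2]
finger_gap: 0.68
t 25.85 pos [0.5051 0.2064 0.1145] shift [-0.6 -2.5 46.5] rot [ 0.05 -0.06 -0.1 ] q6 0.9 gap 0.68 F [ 0.3 -0.4  0.2]
```

View pics/z14.png

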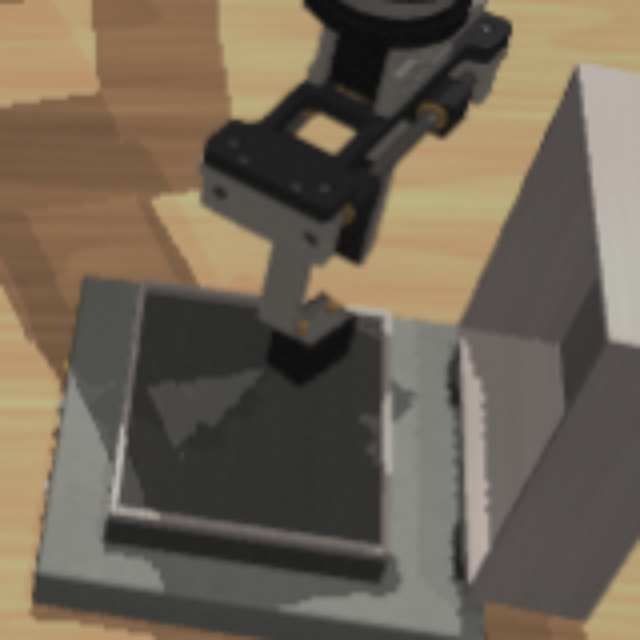

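```bash
python3 -m crank '[[0,-2,12,0,0,0],[0,-2,25,0,0,0],[0,-2,38,0,0,0],[0,-2,45,0,0,0],[0,-2,45,0,0,0]]';  python3 -m crank '[[0,0,0,0,0,0],[0,0,0,0,0,0],[0,0,0,0,0,0],[0,0,0,0,0,0],[0,0,0,0,0,0]]' 30 20;   python3 -m crank '[[0,0,-30,0,0,0],[-15,0,-70,0,0,0],[-40,0,-90,0,0,0],[-60,0,-90,0,0,0],[-60,0,-90,0,0,0]]'; python3 -c "
from binpos import *
print(binpose())
p=slot([.4608,-.0935,.1395],(-.028,-.046));togo([*p,.15],1.71)"
```

```text
time: 26.4
position: [0.5014, 0.2084, 0.0671]
eef_rot: [0.9, 0.436, -0.001, -0.0]
contact_force: [-0.9, -0.2, 0.3]
finger_gap: 0.682
time: 26.9
position: [0.5027, 0.2088, 0.069]
eef_rot: [0.9, 0.436, 0.0, 0.0]
contact_force: [-0.1, 0.1, 1.2]
finger_gap: 0.442
time: 27.4
position: [0.4644, 0.1605, 0.1593]
eef_rot: [0.9, 0.435, 0.0, 0.0]
contact_force: [0.3, -0.3, -1.0]
finger_gap: 0.444
{'scene': {'bin': [([299.1, 236.9], 0.77)], 'bin_grip': [([299.8, 222.4], 0.55)], 'bin_lip': [([279.5, 243.6], 0.57)]}, 'top': {'bin': [([344.7, 291.2], 0.78)], 'bin_grip': [([349.8, 293.6], 0.85)], 'bin_lip': [([344.7, 261.2], 0.93)]}}
t 27.8 pos [0.4654 0.162  0.1581] shift [-255.3  168.7    8.2] rot [-2.000e-02  5.000e-02  4.371e+01] q6 0.83 gap 0.446 F [ 0.1  0.7 -1.2]
```

```bash
python3 -m crank '[[-41,27,0,0,0,8],[-82,54,0,0,0,16],[-123,81,0,0,0,24],[-164,108,0,0,0,32],[-205,135,0,0,0,40]]';  python3 -c "
from binpos import *
p=slot([.4608,-.0935,.1395],(-.028,-.046));togo([*p,.1],1.71)"
```

```text
time: 28.3
position: [0.4439, -0.0845, 0.1587]
eef_rot: [0.995, 0.099, 0.0, 0.0]
contact_force: [1.0, 0.2, -0.4]
finger_gap: 0.446
t 28.3 pos [ 0.4439 -0.0845  0.1587] shift [-15.9  56.4  58.7] rot [ 0.01 -0.03  3.4 ] q6 0.99 gap 0.446 F [ 1.   0.2 -0.4]
```

```bash
python3 -m crank '[[-8,28,0,0,0,3.5],[-16,56,20,0,0,3.5],[-16,56,40,0,0,3.5],[-16,56,40,0,0,3.5],[-16,56,40,0,0,3.5]]'; python3 -c "
from binpos import *
p=slot([.4608,-.0935,.1395],(-.028,-.046));togo([*p,.027],1.71)
s=save('scene','s8');cv2.imwrite('pics/z15.png',cv2.resize(s[150:280,220:360,::-1],None,fx=4,fy=4))"
```

```text
time: 28.8
position: [0.4395, -0.1406, 0.1183]
eef_rot: [0.997, 0.071, -0.001, -0.001]
contact_force: [0.3, 0.1, -0.6]
finger_gap: 0.445
t 28.8 pos [ 0.4395 -0.1406  0.1183] shift [-0.2  2.4 91.3] rot [-0.06  0.07  0.2 ] q6 0.93 gap 0.445 F [ 0.3  0.1 -0.6]
```

View pics/z15.png

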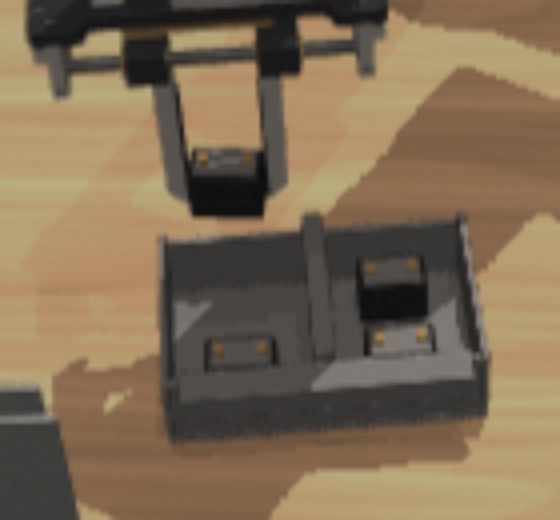

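```bash
python3 -m crank '[[0,2,30,0,0,0],[0,2,60,0,0,0],[0,2,83,0,0,0],[0,2,91,0,0,0],[0,2,91,0,0,0]]';  python3 -m crank '[[0,0,0,0,0,0],[0,0,0,0,0,0],[0,0,1,0,0,0],[0,0,1,0,0,0]]' 52;  python3 -m crank '[[0,0,-30,0,0,0],[0,0,-70,0,0,0],[0,0,-110,0,0,0],[0,0,-130,0,0,0],[0,0,-130,0,0,0]]' 0; python3 - <<'E'
from binpos import *
s=save('scene','s9')
cv2.imwrite('pics/z16.png',cv2.resize(s[180:310,240:500,::-1],None,fx=3,fy=3))
togo([.56,.2874,.28],-.156)
E
```

```text
time: 29.35
position: [0.4399, -0.1423, 0.0275]
eef_rot: [0.997, 0.072, -0.0, -0.0]
contact_force: [-0.7, -0.9, -0.7]
finger_gap: 0.446
time: 29.75
position: [0.4406, -0.1434, 0.0275]
eef_rot: [0.997, 0.071, 0.001, 0.0]
contact_force: [-0.6, -0.3, 0.5]
finger_gap: 0.519
time: 30.25
position: [0.4428, -0.1445, 0.1607]
eef_rot: [0.997, 0.071, 0.004, 0.002]
contact_force: [-0.4, 0.4, 0.7]
finger_gap: 0.129
t 30.3 pos [ 0.4411 -0.1436  0.1582] shift [ 179.2 -409.5 -122.2] rot [ 2.500e-01 -7.000e-02 -7.291e+01] q6 0.93 gap 0.089 F [-1.3  0.2 -0.4]
```

View pics/z16.png

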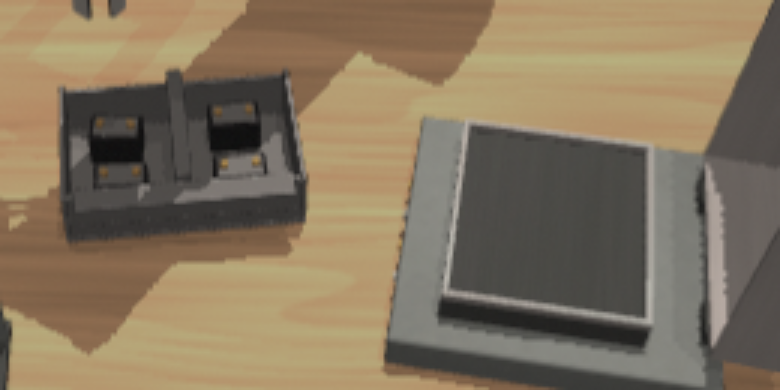

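```bash
python3 -m crank '[[8,-20,-40,0,0,-8],[22,-50,-75,0,0,-16],[38,-88,-105,0,0,-24],[56,-132,-125,0,0,-32],[76,-176,-132,0,0,-40]]';  python3 -c "
from binpos import *
togo([*slot([.5617,.2874,-.1557],(0,.103)),.29],-.156)"
```

```text
time: 30.8
position: [0.4904, 0.042, 0.2889]
eef_rot: [0.912, 0.41, 0.0, 0.0]
contact_force: [1.0, 0.2, 0.1]
finger_gap: 0.006
t 30.8 pos [0.4904 0.042  0.2889] shift [ 317.6 -165.2   -1.1] rot [ 7.000e-02 -1.000e-02 -3.266e+01] q6 0.64 gap 0.006 F [1.  0.2 0.1]
```

```bash
python3 -m crank '[[42,-22,0,0,0,-8],[84,-44,0,0,0,-16],[126,-66,0,0,0,-24],[168,-88,0,0,0,-32],[212,-110,0,0,0,-32.6]]';  python3 -c "
from binpos import *
togo([*slot([.5617,.2874,-.1557],(0,.103)),.29],-.156)"
```

```text
time: 31.3
position: [0.5484, 0.2736, 0.2852]
eef_rot: [0.761, 0.649, -0.002, -0.001]
contact_force: [1.6, -0.9, -0.5]
finger_gap: 0.008
t 31.3 pos [0.5484 0.2736 0.2852] shift [118.7  10.6  -5.1] rot [-0.23  0.14 -0.16] q6 0.48 gap 0.008 F [ 1.6 -0.9 -0.5]
```

```bash
python3 -m crank '[[40,4,-3,0,0,0],[80,8,-3,0,0,0],[118,10,-3,0,0,0],[118,10,-3,0,0,0],[118,10,-3,0,0,0]]'; python3 -m crank '[[0,0,0,0,0,0],[0,0,0,0,0,0]]'; python3 -c "
from binpos import *
togo([*slot([.5617,.2874,-.1557],(0,.100)),.2],-.156)
s=save('scene','s10');cv2.imwrite('pics/z17.png',cv2.resize(s[80:310,360:590,::-1],None,fx=2.5,fy=2.5))
for n in ('scene',): print(pp(n,'hatch_press'))
t=1.65;d,h=.165,.06
y,z=-d*np.cos(t)+h*np.sin(t),d*np.sin(t)+h*np.cos(t)
print(proj('scene',[*slot([.5617,.2874,-.1557],(0,y)),.042+z]))"
```

```text
time: 31.8
position: [0.5771, 0.3869, 0.2877]
eef_rot: [0.761, 0.648, -0.003, -0.0]
contact_force: [0.4, 0.1, -0.4]
finger_gap: -0.001
time: 32.0
position: [0.5781, 0.3855, 0.2912]
eef_rot: [0.762, 0.647, -0.0, 0.0]
contact_force: [0.6, 0.5, -0.2]
finger_gap: 0.004
t 32.0 pos [0.5781 0.3855 0.2912] shift [ 0.6 -1.  91.2] rot [-0.03  0.04 -0.4 ] q6 0.63 gap 0.004 F [ 0.6  0.5 -0.2]
[([532.1, 214.6], 0.97)]
[[535.20964529 212.70535664]]
```

View pics/z17.png

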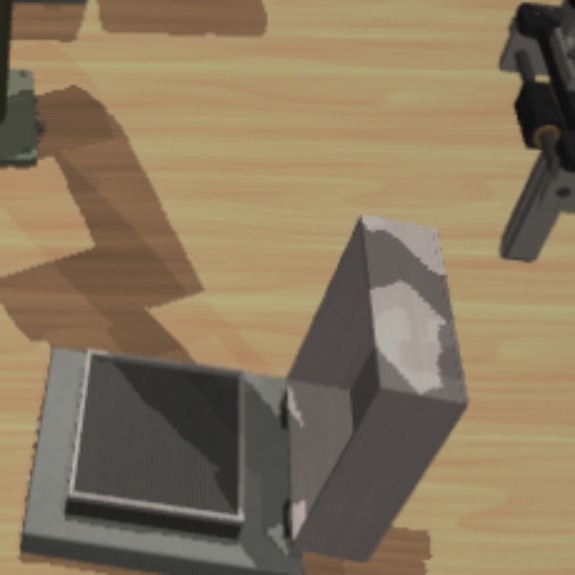

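```bash
python3 -m crank '[[1,-1,30,0,0,0],[1,-1,60,0,0,0],[1,-1,85,0,0,0],[1,-1,91,0,0,0],[1,-1,91,0,0,0]]'; python3 -m crank '[[-5,0,0,0,0,0],[-10,0,0,0,0,0],[-15,0,0,0,0,0],[-20,0,0,0,0,0],[-20,0,0,0,0,0]]';  python3 -c "
from binpos import *
togo([*slot([.5617,.2874,-.1557],(0,.083)),.2],-.156)"
```

```text
time: 32.6
position: [0.5768, 0.3872, 0.1996]
eef_rot: [0.762, 0.648, -0.001, -0.0]
contact_force: [-0.2, 0.4, -0.3]
finger_gap: 0.004
time: 33.1
position: [0.5747, 0.3681, 0.2016]
eef_rot: [0.762, 0.648, 0.001, 0.0]
contact_force: [1.1, 0.9, -0.1]
finger_gap: 0.007
t 33.1 pos [0.5747 0.3681 0.2016] shift [ 1.2 -0.3  1.6] rot [ 0.1  -0.08 -0.34] q6 0.6 gap 0.007 F [ 1.1  0.9 -0.1]
```

```bash
python3 -m crank '[[-12,0,-12,0,0,0],[-26,0,-20,0,0,0],[-43,0,-25,0,0,0],[-60,0,-27,0,0,0],[-78,0,-28,0,0,0]]';  python3 -c "
from binpos import *
togo([*slot([.5617,.2874,-.1557],(0,-.031)),.224],-.156)
s=save('scene','s11');print(pp('scene','hatch_press'));cv2.imwrite('pics/z18.png',cv2.resize(s[80:310,360:590,::-1],None,fx=2.5,fy=2.5))"
```

```text
time: 33.6
position: [0.5616, 0.2899, 0.2293]
eef_rot: [0.762, 0.648, 0.001, 0.0]
contact_force: [0.9, 1.6, -0.9]
finger_gap: 0.008
t 33.6 pos [0.5616 0.2899 0.2293] shift [-33.5   0.7   5.3] rot [ 0.07 -0.04 -0.32] q6 0.5 gap 0.008 F [ 0.9  1.6 -0.9]
[([492.2, 203.9], 0.96)]
```

View pics/z18.png

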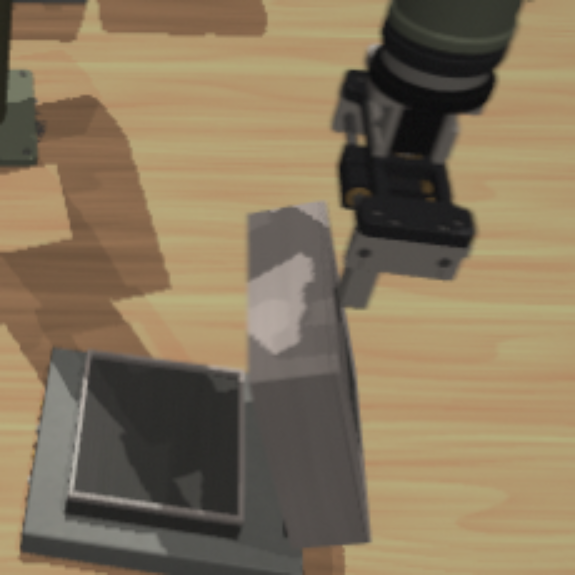

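```bash
python3 -m crank '[[-16,0,2,0,0,0],[-34,0,5,0,0,0],[-51,0,9.5,0,0,0],[-67,0,16,0,0,0],[-83,0,24,0,0,0]]';  python3 -c "
from binpos import *
togo([*slot([.5617,.2874,-.1557],(0,-.122)),.1725],-.156)
snapshot('scene');print(pp('scene','hatch_press'))"
```

```text
time: 34.2
position: [0.5484, 0.2081, 0.2041]
eef_rot: [0.762, 0.648, 0.0, 0.0]
contact_force: [1.3, 0.6, 0.4]
finger_gap: 0.007
t 34.2 pos [0.5484 0.2081 0.2041] shift [-41.6   1.1  31.6] rot [ 0.05 -0.   -0.31] q6 0.38 gap 0.007 F [1.3 0.6 0.4]
[([442.9, 207.6], 0.73)]
```

```bash
python3 -m crank '[[-13.5,0,8,0,0,0],[-28,0,19,0,0,0],[-41.5,1,31.5,0,0,0],[-54,1,44,0,0,0],[-60,1,52,0,0,0]]';  python3 -m crank '[[-3,0,6,0,0,0],[-6,0,12,0,0,0],[-8,0,17,0,0,0]]'; python3 -c "
from binpos import *
togo([*slot([.5617,.2874,-.1557],(0,-.165)),.113],-.156)
s=save('scene','s12');print(pp('scene','hatch_press'));cv2.imwrite('pics/z19.png',cv2.resize(s[80:310,360:590,::-1],None,fx=2.5,fy=2.5))"
```

```text
time: 34.8
position: [0.5387, 0.1483, 0.1505]
eef_rot: [0.762, 0.647, -0.001, -0.0]
contact_force: [-0.4, 0.5, 0.5]
finger_gap: 0.005
time: 35.1
position: [0.5384, 0.1418, 0.1352]
eef_rot: [0.762, 0.648, -0.0, 0.0]
contact_force: [0.3, -0.7, 2.0]
finger_gap: 0.0
t 35.1 pos [0.5384 0.1418 0.1352] shift [-17.5   0.5  22.2] rot [ 0.01  0.03 -0.3 ] q6 0.26 gap 0.0 F [ 0.3 -0.7  2. ]
[([405.8, 227.0], 0.83)]
```

View pics/z19.png

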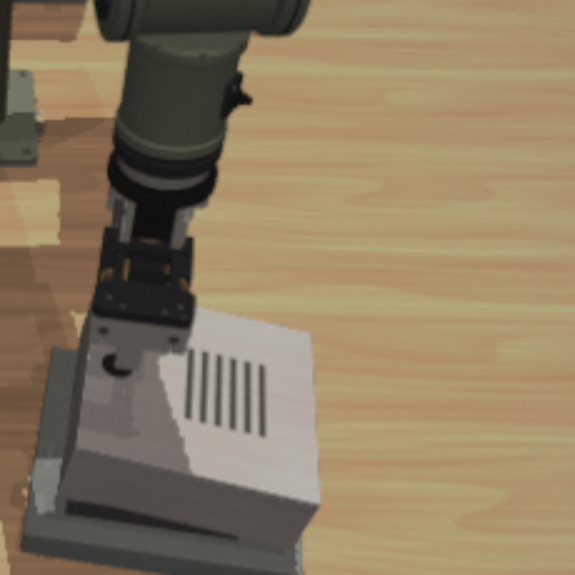

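```bash
python3 -m crank '[[-6,0,6,0,0,0],[-11,0,13,0,0,0],[-14,0,19,0,0,0],[-14,0,23,0,0,0],[-14,0,27,0,0,0]]'; python3 -m crank '[[0,0,3,0,0,0],[0,0,6,0,0,0],[0,0,6,0,0,0]]'
```

```text
time: 35.7
position: [0.5359, 0.1277, 0.108]
eef_rot: [0.762, 0.648, -0.001, 0.0]
contact_force: [-0.3, -1.9, 0.9]
finger_gap: 0.005
time: 36.0
position: [0.5361, 0.1281, 0.1043]
eef_rot: [0.762, 0.648, -0.0, 0.0]
contact_force: [-3.9, -2.8, 11.4]
finger_gap: 0.005
```

```bash
python3 -m crank '[[0,0,2,0,0,0],[0,0,4,0,0,0],[0,0,4,0,0,0]]'
```

```text
time: 36.3
position: [0.5363, 0.1281, 0.104]
eef_rot: [0.761, 0.648, -0.001, 0.0]
contact_force: [-12.5, -4.3, 30.6]
finger_gap: 0.008
```

Pressed to the stop (30 N, z 0.104, same as before). Let go and check.

```bash
python3 -m crank '[[0,0,-12,0,0,0],[0,0,-30,0,0,0],[0,0,-60,0,0,0],[0,0,-80,0,0,0],[0,0,-80,0,0,0]]'; python3 -m crank '[[-50,0,0,0,0,0],[-100,0,0,0,0,0],[-150,0,0,0,0,0],[-150,0,0,0,0,0],[-150,0,0,0,0,0]]'; python3 -m crank '[[0,0,0,0,0,0],[0,0,0,0,0,0],[0,0,0,0,0,0],[0,0,0,0,0,0],[0,0,0,0,0,0]]' 40;python3 -c "
from binpos import *
s=save('scene','s13');t=save('top','t13');print(pp('scene','hatch_press'),pp('top','hatch_press'));cv2.imwrite('pics/z20.png',s[:,:,::-1]);print(binpose())
togo([.4608,-.0935,.15],1.71)"
```

```text
time: 36.8
position: [0.5385, 0.129, 0.1816]
eef_rot: [0.762, 0.648, 0.003, 0.002]
contact_force: [0.3, -0.2, -0.4]
finger_gap: 0.005
time: 37.3
position: [0.5111, -0.0203, 0.1769]
eef_rot: [0.763, 0.647, -0.0, -0.001]
contact_force: [-0.0, 0.3, -0.4]
finger_gap: 0.007
time: 37.8
position: [0.5121, -0.019, 0.1785]
eef_rot: [0.761, 0.648, 0.0, 0.0]
contact_force: [-0.5, 0.3, -0.3]
finger_gap: 0.38
[([397.4, 236.0], 0.88)] [([242.6, 251.2], 0.74)]
{'scene': {'bin': [([298.8, 239.4], 0.91)], 'bin_grip': [([301.4, 224.4], 0.98)], 'bin_lip': [([299.4, 241.5], 0.75)]}, 'top': {'bin': [([341.6, 293.0], 0.8)], 'bin_grip': [([345.7, 293.0], 0.78)], 'bin_lip': [([341.9, 259.2], 0.92)]}}
t 38.4 pos [ 0.512  -0.0198  0.1785] shift [-81.  -38.7  28.5] rot [ 0.    0.   72.77] q6 -0.05 gap 0.397 F [-0.1  0.6 -0.5]
```

View pics/s13.png

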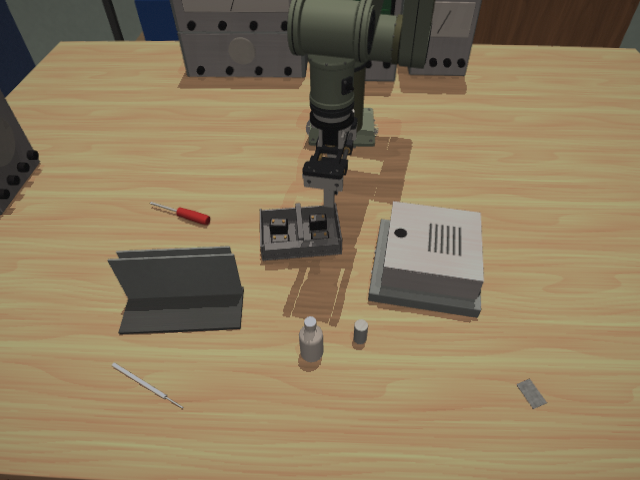

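View pics/t13.png

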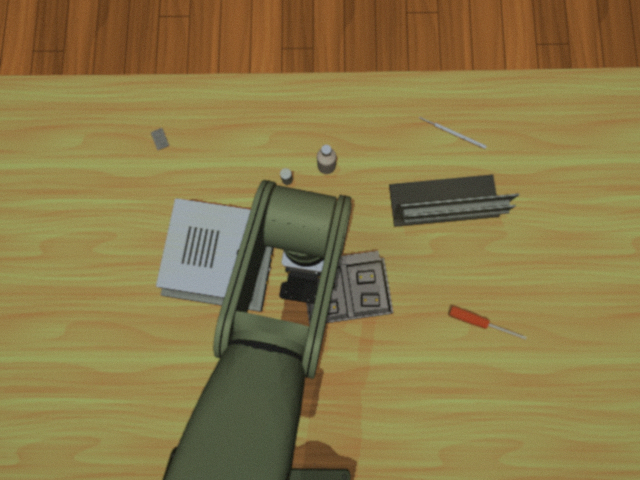

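```bash
python3 -m crank '[[-18,-8,0,0,0,8],[-36,-16,0,0,0,16],[-54,-24,0,0,0,24],[-72,-32,0,0,0,32],[-81,-38.5,0,0,0,40]]' 30;  python3 -m crank '[[0,0,0,0,0,8.2],[0,0,5,0,0,16.4],[0,0,15,0,0,24.6],[0,0,28,0,0,32.8],[0,0,28,0,0,32.8]]'; python3 -m crank '[[0,0,0,0,0,0],[0,0,0,0,0,0]]'; python3 -c "
from binpos import *
togo([.4608,-.0935,.042],1.71)
s=save('scene','s14');t=save('top','t14')
cv2.imwrite('pics/z21.png',cv2.resize(s[120:280,220:380,::-1],None,fx=4,fy=4))"
```

```text
time: 38.9
position: [0.4604, -0.0946, 0.1785]
eef_rot: [0.939, 0.345, -0.0, 0.0]
contact_force: [0.4, -0.3, -0.7]
finger_gap: 0.301
time: 39.4
position: [0.4595, -0.093, 0.1488]
eef_rot: [0.998, 0.069, -0.002, -0.001]
contact_force: [-0.2, 0.0, -0.9]
finger_gap: 0.3
time: 39.6
position: [0.4615, -0.0937, 0.1511]
eef_rot: [0.998, 0.07, 0.001, 0.0]
contact_force: [-0.3, 0.0, -0.6]
finger_gap: 0.299
t 39.6 pos [ 0.4615 -0.0937  0.1511] shift [ -0.8  -0.3 109.1] rot [ 0.03 -0.06  0.1 ] q6 1.05 gap 0.299 F [-0.3  0.  -0.6]
```

View pics/z21.png

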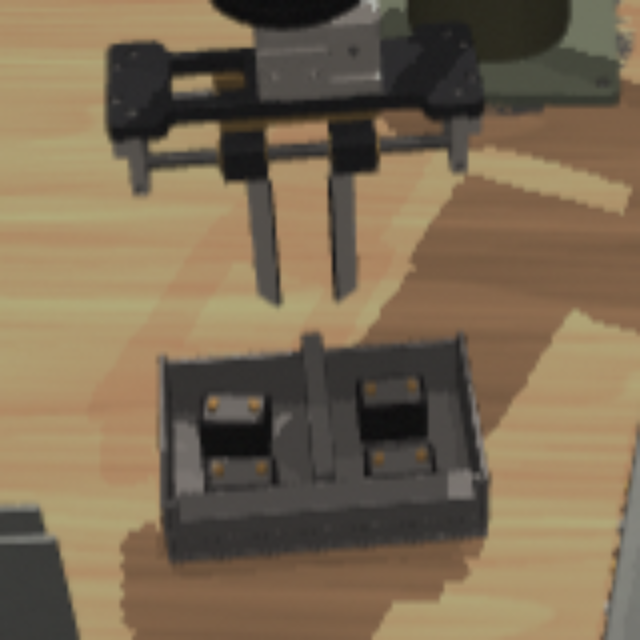

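```bash
python3 -m crank '[[0,0,35,0,0,0],[0,0,65,0,0,0],[0,0,90,0,0,0],[0,0,108,0,0,0],[0,0,108,0,0,0]]';  python3 -m crank '[[0,0,0,0,0,0],[0,0,0,0,0,0],[0,0,0,0,0,0],[0,0,0,0,0,0],[0,0,0,0,0,0]]' 5 60; python3 -m crank '[[0,0,0,0,0,0],[0,0,-10,0,0,0],[0,0,-20,0,0,0],[0,0,-20,0,0,0],[0,0,-20,0,0,0]]'; python3 -c "
from binpos import *
togo([.4608,-.0935,.042],1.71)
s=save('scene','s15');t=save('top','t15')
cv2.imwrite('pics/z22.png',cv2.resize(s[120:280,220:380,::-1],None,fx=4,fy=4))"
```

```text
time: 40.2
position: [0.4588, -0.0926, 0.0404]
eef_rot: [0.998, 0.07, -0.002, -0.001]
contact_force: [-0.4, -0.3, -0.2]
finger_gap: 0.301
time: 40.7
position: [0.4621, -0.0933, 0.0439]
eef_rot: [0.998, 0.069, 0.001, 0.0]
contact_force: [-1.0, 3.4, 6.2]
finger_gap: 0.123
time: 41.2
position: [0.4608, -0.0936, 0.0625]
eef_rot: [0.998, 0.069, 0.0, 0.0]
contact_force: [0.3, -0.4, -6.2]
finger_gap: 0.126
t 41.2 pos [ 0.4608 -0.0936  0.0625] shift [-0.  -0.1 20.5] rot [ 0.02 -0.01 -0.02] q6 1.05 gap 0.126 F [ 0.3 -0.4 -6.2]
```

View pics/z22.png

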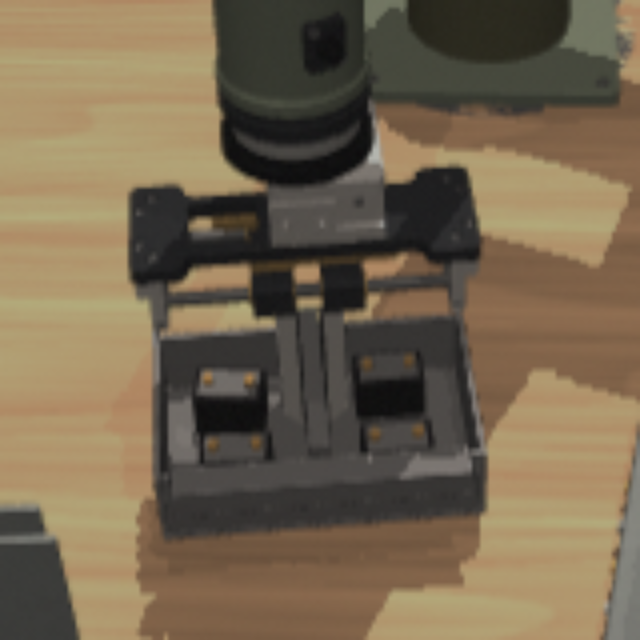

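```bash
python3 -m crank '[[0,0,-30,0,0,0],[0,0,-65,0,0,0],[0,0,-100,0,0,0],[0,0,-125,0,0,0],[0,0,-130,0,0,0]]'; python3 -c "
from binpos import *
P=[.6176,-.322,.0852]
p=slot(P,(-.090,0));print(p)
togo([*p,.19],P[2]+np.pi/2)"
```

```text
time: 41.8
position: [0.4632, -0.0944, 0.1956]
eef_rot: [0.998, 0.069, 0.003, 0.002]
contact_force: [0.9, -0.0, -6.6]
finger_gap: 0.124
[ 0.52792646 -0.32965873]
t 41.8 pos [ 0.4632 -0.0944  0.1956] shift [ 31.5 242.    6.6] rot [ 0.19 -0.35  3.08] q6 1.05 gap 0.124 F [ 0.9 -0.  -6.6]
```

```bash
python3 -m crank '[[3,30,0,0,0,1],[10,75,0,0,0,2],[18,120,0,0,0,3.1],[25,165,0,0,0,3.1],[29,205,0,0,0,3.1]]'; python3 -m crank '[[2,22,0,0,0,0],[2.5,37,0,0,0,0],[2.5,37,0,0,0,0],[2.5,37,0,0,0,0],[2.5,37,0,0,0,0]]';python3 -c "
from binpos import *
P=[.6176,-.322,.0852]
p=slot(P,(-.069,0));print(p)
togo([*p,.19],P[2]+np.pi/2)
s=save('scene','s16');t=save('top','t16')
for c in('scene','top'): print(c,[(n,pp(c,n,2)) for n in('bin_lip','rail','bin_grip')])
cv2.imwrite('pics/z23.png',cv2.resize(s[190:340,90:290,::-1],None,fx=4,fy=4))
cv2.imwrite('pics/z24.png',cv2.resize(t[165:315,370:560,::-1],None,fx=4,fy=4))"
```

```text
time: 42.3
position: [0.5174, -0.2939, 0.1895]
eef_rot: [0.999, 0.042, -0.001, -0.001]
contact_force: [0.9, 0.8, -4.7]
finger_gap: 0.124
time: 42.8
position: [0.5233, -0.3272, 0.1918]
eef_rot: [0.999, 0.043, -0.001, -0.001]
contact_force: [-0.9, 0.7, -5.5]
finger_gap: 0.123
[ 0.54885029 -0.32787169]
t 42.8 pos [ 0.5233 -0.3272  0.1918] shift [25.4  2.8  1.7] rot [-0.11  0.06  0.05] q6 0.79 gap 0.123 F [-0.9  0.7 -5.5]
scene [('bin_lip', [([169.4, 209.2], 0.94)]), ('rail', [([173.6, 246.7], 0.96)]), ('bin_grip', [([174.8, 187.9], 0.92)])]
top [('bin_lip', [([472.8, 216.9], 0.77)]), ('rail', [([461.9, 207.2], 0.88)]), ('bin_grip', [])]
```

View pics/z23.png

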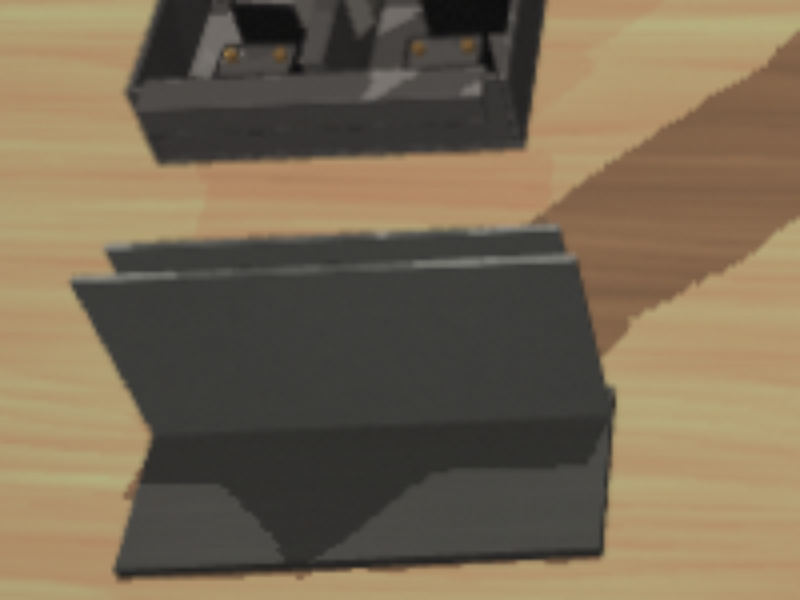

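View pics/z24.png

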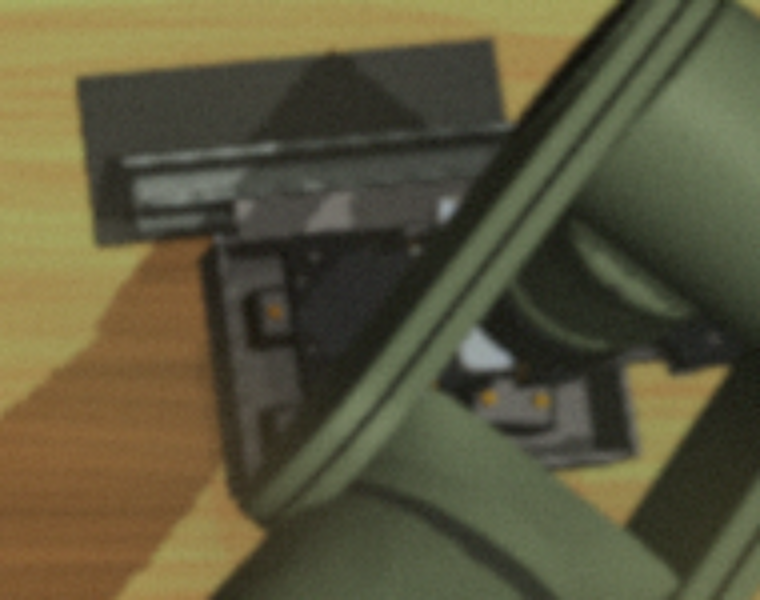

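```bash
python3 - <<'E'
from binpos import *
s,p,r=st(); 
y=r.apply([0,1,0]);yaw=np.arctan2(y[1],y[0]);yaw=(yaw%np.pi)-np.pi/2
b=[p[0],p[1],yaw];z0=p[2]-.043;print(b,z0)
for cam,l,uv in [('scene',(.06,-.09,0),(130,230.75)),('scene',(.06,.09,0),(221.25,227)),('top',(.076,.08,.054),(429.25,216.25)),('top',(.06,.09,.05),(421.3,227.5)),('scene',(.066,0,.05),(169.4,209.2)),('scene',(0,0,.05),(174.8,187.9)),('scene',(.076,-.08,.054),(90+135/4,190+85/4)),('scene',(.076,.08,.054),(90+485/4,190+72/4))]:
    q=proj(cam,[*slot(b,l),z0+l[2]])[0]; print(cam,l,'pred',q.round(1),'seen',uv)
P=[.6176,-.322,.0852]
for cam,l,uv in [('scene',(0,-.11,.13),(90+108/4,190+247/4)),('scene',(0,.11,.13),(90+557/4,190+228/4)),('top',(0,.11,.13),(370+135/4,165+205/4))]:
    print(cam,proj(cam,[*slot(P,l),l[2]])[0].round(1),uv)
E
```

```text
[np.float64(0.5237926261341972), np.float64(-0.3288270239833769), np.float64(0.08519618829565156)] 0.14968846508263406
scene (0.06, -0.09, 0) pred [127.6 230.5] seen (130, 230.75)
scene (0.06, 0.09, 0) pred [220.  226.7] seen (221.25, 227)
top (0.076, 0.08, 0.054) pred [429.4 214. ] seen (429.25, 216.25)
top (0.06, 0.09, 0.05) pred [424.8 223.2] seen (421.3, 227.5)
scene (0.066, 0, 0.05) pred [166.6 212.2] seen (169.4, 209.2)
scene (0, 0, 0.05) pred [172.9 188.9] seen (174.8, 187.9)
scene (0.076, -0.08, 0.054) pred [121.6 216.1] seen (123.75, 211.25)
scene (0.076, 0.08, 0.054) pred [208.6 212.6] seen (211.25, 208.0)
scene [115.7 250.7] (117.0, 251.75)
scene [229.7 246.1] (229.25, 247.0)
top [406.9 215.1] (403.75, 216.25)
```

```bash
python3 -m crank '[[6,1,5,0,0,0],[12,1,10,0,0,0],[19,1,15,0,0,0],[25,1,20,0,0,0],[25,1,20,0,0,0]]'; python3 -m crank '[[0,0,0,0,0,0],[0,0,0,0,0,0],[0,0,0,0,0,0]]'; cat > ov.py <<'E'
from binpos import *
import sys
tag=sys.argv[1]
P=[.6176,-.322,.0852]
s,p,r=st();y=r.apply([0,1,0]);yaw=(np.arctan2(y[1],y[0])%np.pi)-np.pi/2
b=[p[0],p[1],yaw];z0=p[2]-.043
togo([*slot(P,(-.069,0)),.123],P[2]+np.pi/2)
S=[((.06,-.09,0),(.06,.09,0)),((.06,-.09,.05),(.06,.09,.05)),((.076,-.08,.054),(.076,.08,.054)),((.076,-.08,.036),(.076,.08,.036)),((-.06,-.09,.045),(-.06,.09,.045)),((0,-.006,.062),(.0,.006,.062))]
Q=[((0,-.11,.13),(0,.11,.13)),((.02,-.12,.132),(.02,.12,.132)),((.105,-.12,.008),(.105,.12,.008))]
for cam,(r0,r1,c0,c1) in (('scene',(170,340,90,290)),('top',(165,315,370,560))):
    im=snapshot(cam)[:,:,::-1]; z=cv2.resize(im[r0:r1,c0:c1],None,fx=4,fy=4,interpolation=cv2.INTER_CUBIC)
    cv2.imwrite(f'pics/{tag}_{cam}_raw.png',z[:600]); z=z.copy()
    for L,f,col in((S,lambda l:[*slot(b,l),z0+l[2]],(0,0,255)),(Q,lambda l:[*slot(P,l),l[2]],(0,255,0))):
        for a,c in L:
            u=[((proj(cam,f(k))[0]-[c0,r0]+.5)*4).astype(int) for k in(a,c)]
            cv2.line(z,tuple(map(int,u[0])),tuple(map(int,u[1])),col,1)
    cv2.imwrite(f'pics/{tag}_{cam}.png',z[:600])
E
python3 ov.py a
```

```text
time: 43.7
position: [0.549, -0.3272, 0.1707]
eef_rot: [0.999, 0.043, -0.001, -0.001]
contact_force: [-0.5, -0.2, -7.2]
finger_gap: 0.123
time: 44.0
position: [0.5487, -0.3282, 0.1728]
eef_rot: [0.999, 0.042, 0.0, 0.0]
contact_force: [-0.2, 0.2, -6.0]
finger_gap: 0.12
t 44.0 pos [ 0.5487 -0.3282  0.1728] shift [ 0.2 -0.3 49.8] rot [ 0.03 -0.02 -0.04] q6 0.81 gap 0.12 F [-0.2  0.2 -6. ]
```

View pics/a_scene.png

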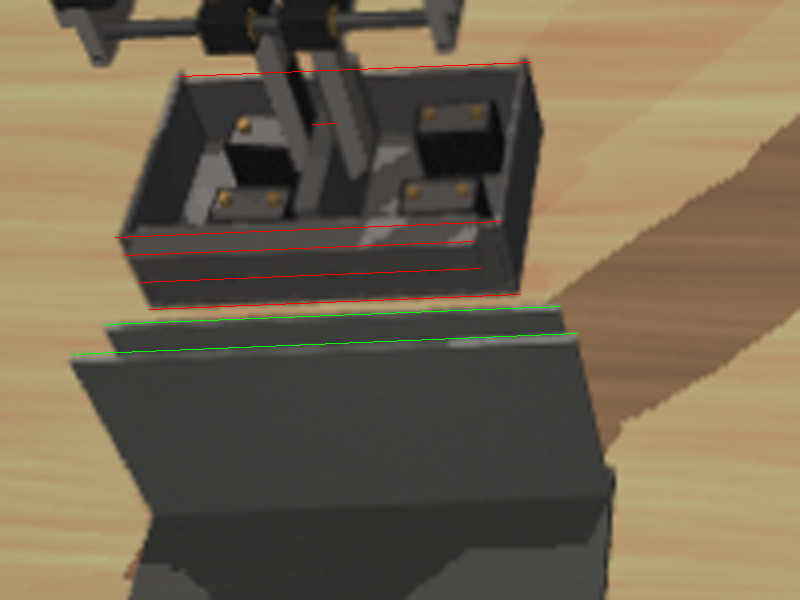

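View pics/a_top.png

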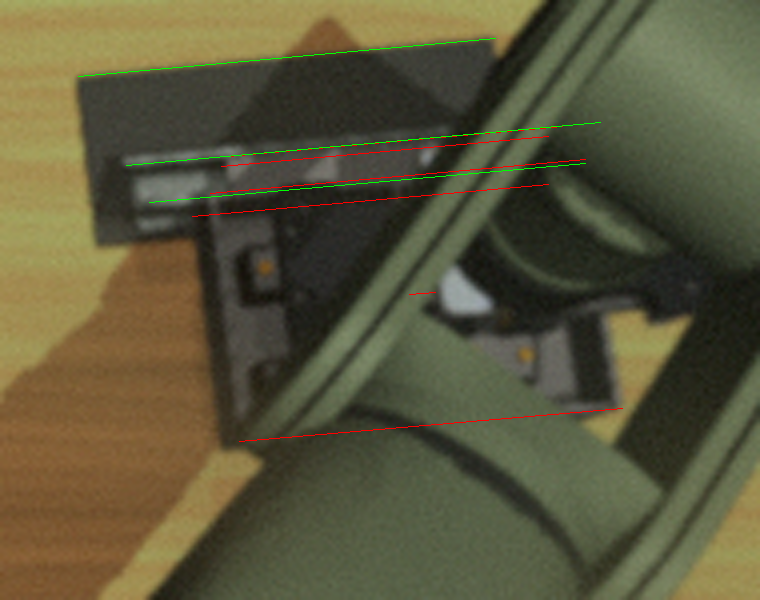

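View pics/a_top_raw.png

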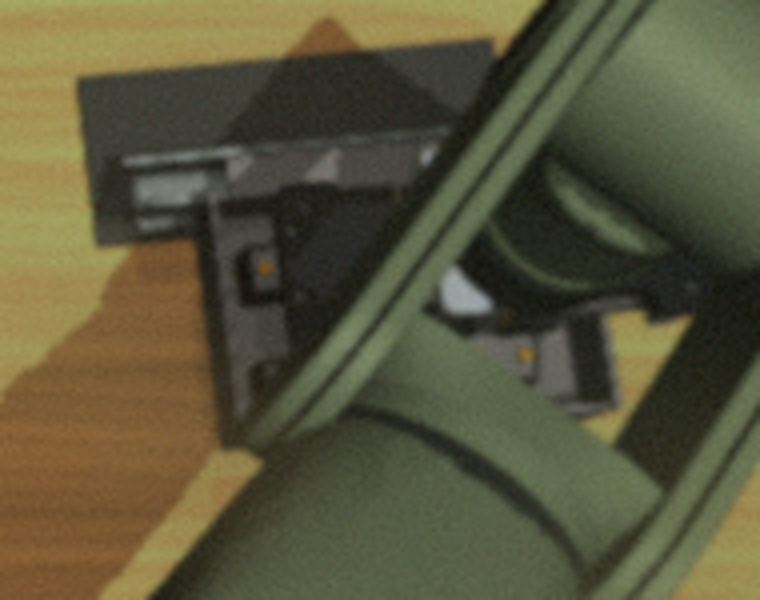

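```bash
python3 -m crank '[[0,0,8,0,0,0],[0,0,16,0,0,0],[0,0,24,0,0,0],[0,0,30,0,0,0],[0,0,30,0,0,0]]'; python3 -m crank '[[0,0,3,0,0,0],[0,0,6,0,0,0],[0,0,9,0,0,0],[0,0,9,0,0,0],[0,0,9,0,0,0]]'; python3 ov.py b
```

```text
time: 44.6
position: [0.5476, -0.3271, 0.1403]
eef_rot: [0.999, 0.042, -0.001, -0.001]
contact_force: [-0.3, 0.4, -7.1]
finger_gap: 0.128
time: 45.1
position: [0.5487, -0.328, 0.1335]
eef_rot: [0.999, 0.042, 0.0, 0.0]
contact_force: [-0.1, -0.8, -5.7]
finger_gap: 0.127
t 45.1 pos [ 0.5487 -0.328   0.1335] shift [ 0.1 -0.1 10.5] rot [ 0.   -0.   -0.02] q6 0.81 gap 0.127 F [-0.1 -0.8 -5.7]
```

View pics/b_scene_raw.png

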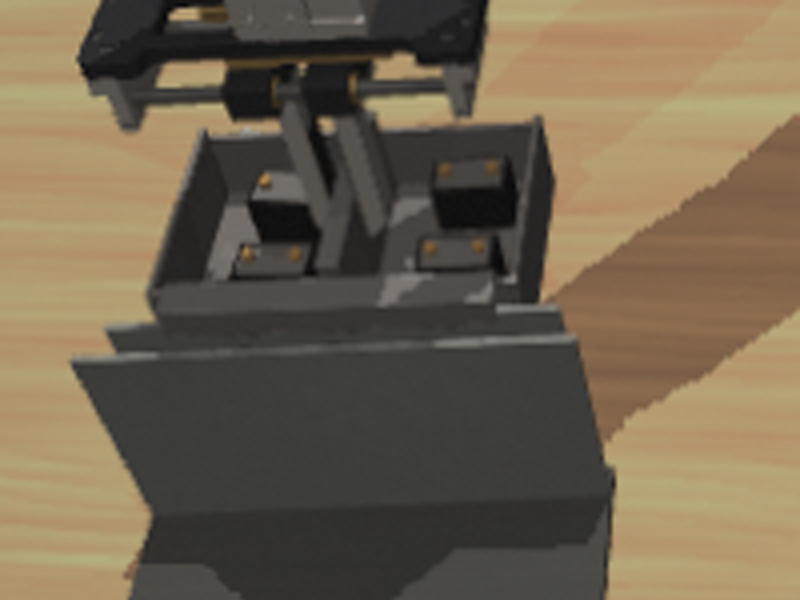

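View pics/b_top.png

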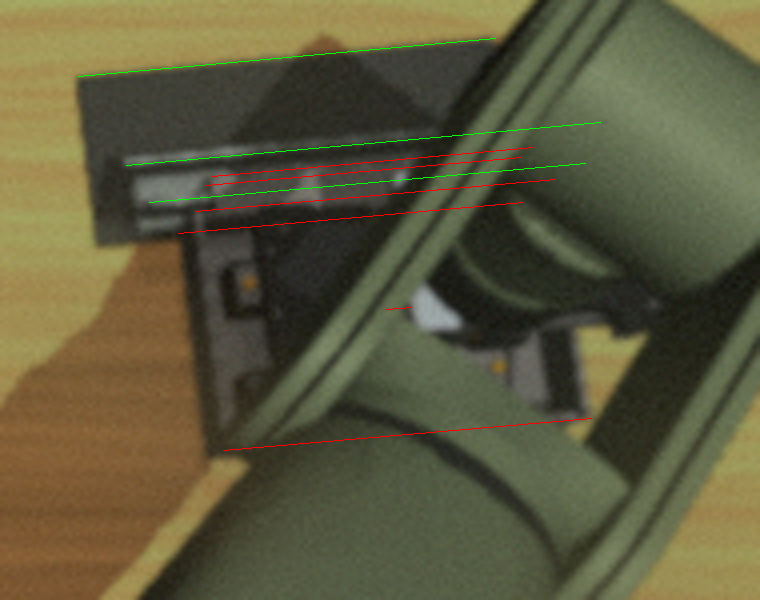

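```bash
python3 -m crank '[[0,0,2,0,0,0],[0,0,4,0,0,0],[0,0,6,0,0,0],[0,0,8,0,0,0],[0,0,8,0,0,0]]'; python3 -m crank '[[0,0,1,0,0,0],[0,0,2,0,0,0],[0,0,2,0,0,0]]'
```

```text
time: 45.7
position: [0.5486, -0.3278, 0.125]
eef_rot: [0.999, 0.042, -0.0, -0.0]
contact_force: [0.5, -0.6, -6.7]
finger_gap: 0.125
time: 46.0
position: [0.5489, -0.3282, 0.124]
eef_rot: [0.999, 0.042, 0.0, 0.0]
contact_force: [-1.3, -0.1, -4.8]
finger_gap: 0.126
```

```bash
python3 -m crank '[[0,0,1,0,0,0],[0,0,2,0,0,0],[0,0,2,0,0,0]]'; python3 -m crank '[[0,0,1,0,0,0],[0,0,1,0,0,0],[0,0,1,0,0,0]]'; python3 ov.py c
```

```text
time: 46.3
position: [0.5492, -0.3285, 0.1233]
eef_rot: [0.999, 0.042, 0.001, 0.001]
contact_force: [-5.0, 2.1, 5.2]
finger_gap: 0.123
time: 46.6
position: [0.5492, -0.3285, 0.1214]
eef_rot: [0.999, 0.042, 0.001, 0.001]
contact_force: [-3.6, 0.8, 3.9]
finger_gap: 0.123
t 46.6 pos [ 0.5492 -0.3285  0.1214] shift [-0.3 -0.6 -1.6] rot [ 0.08 -0.08 -0.03] q6 0.81 gap 0.123 F [-3.6  0.8  3.9]
```

View pics/c_scene_raw.png

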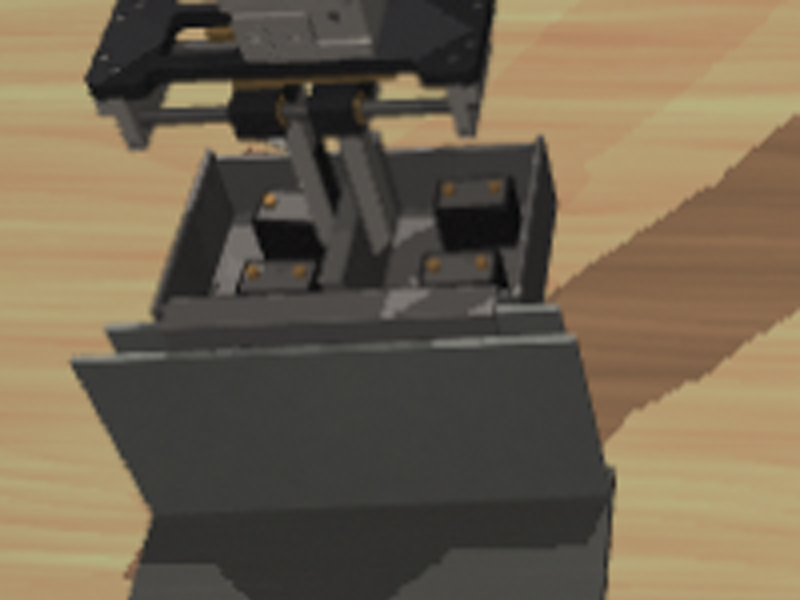

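```bash
python3 -m crank '[[0,0,0,0,0,0],[0,0,0,0,0,0],[0,0,0,0,0,0]]' 26 10; python3 -m crank '[[0,0,0,0,0,0],[0,0,0,0,0,0],[0,0,-5,0,0,0],[0,0,-10,0,0,0],[0,0,-20,0,0,0]]';python3 -m crank '[[0,0,-20,0,0,0],[0,0,-50,0,0,0],[0,0,-90,0,0,0],[0,0,-120,0,0,0],[0,0,-120,0,0,0]]'; python3 -c "
from binpos import *
s=save('scene','s20')
cv2.imwrite('pics/z30.png',cv2.resize(s[170:320,90:290,::-1],None,fx=4,fy=4))
print(st()[0]['contact_force'])"
```

```text
time: 47.0
position: [0.5487, -0.3279, 0.1197]
eef_rot: [0.999, 0.042, -0.0, -0.0]
contact_force: [-0.3, -1.0, 0.9]
finger_gap: 0.26
time: 47.5
position: [0.5483, -0.3277, 0.1405]
eef_rot: [0.999, 0.042, -0.0, -0.0]
contact_force: [0.3, -0.1, -0.3]
finger_gap: 0.26
time: 48.0
position: [0.5515, -0.3302, 0.2684]
eef_rot: [0.999, 0.042, 0.005, 0.004]
contact_force: [0.0, -0.1, 0.9]
finger_gap: 0.262
[ 0.51574786 -0.13767922 -0.54682689]
```

View pics/z30.png

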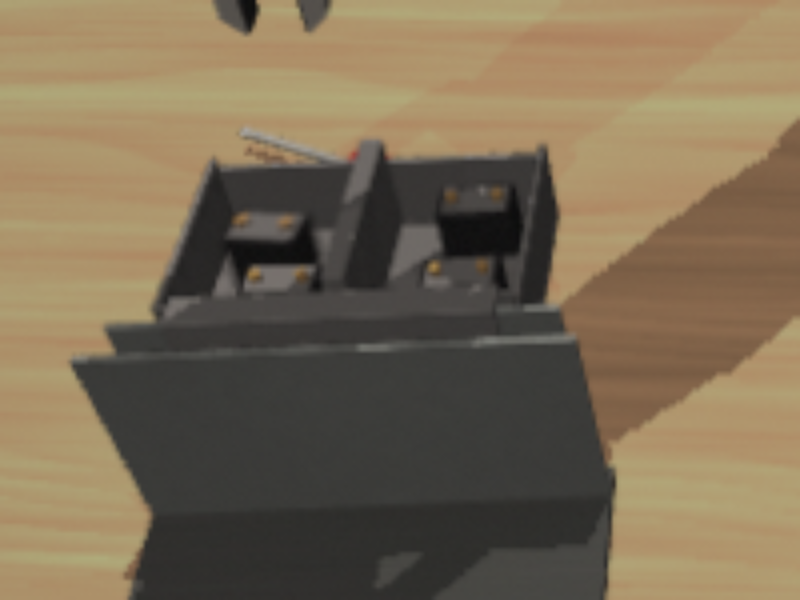

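```bash
python3 -m crank '[[0,-45,0,0,0,0],[0,-90,0,0,0,0],[0,-135,0,0,0,0],[0,-180,0,0,0,0],[0,-200,0,0,0,0]]'; python3 -m crank '[[0,0,0,0,0,0],[0,0,0,0,0,0],[0,0,0,0,0,0],[0,0,0,0,0,0],[0,0,0,0,0,0]]'; python3 - <<'E'
from binpos import *
s=save('scene','s21');t=save('top','t21')
s0=cv2.imread('pics/scene0.png')[:,:,::-1]
print('hatch diff',np.abs(s[195:310,370:490].astype(int)-s0[195:310,370:490]).mean(), pp('scene','hatch_press'))
a,b=pp('scene','bin_lip'),pp('top','bin_lip');print(a,b)
P=[.6176,-.322,.0852]
if a and b:
    w=tri(a[0][0],b[0][0]);c,si=np.cos(P[2]),np.sin(P[2]);d=w[:2]-P[:2];print(w,'in rail',c*d[0]+si*d[1],-si*d[0]+c*d[1],w[2]-.13)
    print(proj('scene',[*slot(P,(0,0)),.13]),proj('top',[*slot(P,(0,0)),.13]))
for n in('driver','cleaner','cell'): print(n,pp('scene',n))
cv2.imwrite('pics/z31.png',cv2.resize(t[165:315,370:560,::-1],None,fx=4,fy=4))
E
```

```text
time: 48.55
position: [0.53, -0.1248, 0.2586]
eef_rot: [0.999, 0.044, -0.002, -0.001]
contact_force: [-0.2, -0.3, 0.1]
finger_gap: 0.257
time: 49.05
position: [0.5317, -0.1298, 0.2601]
eef_rot: [0.999, 0.042, -0.0, -0.0]
contact_force: [-0.2, 0.7, 0.3]
finger_gap: 0.258
hatch diff 6.441304347826087 [([309.1, 352.5], 0.57)]
[([173.0, 243.5], 0.64)] [([462.1, 210.0], 0.88)]
[ 0.61499661 -0.31989332  0.14130706] in rail -0.0024146753662049486 0.0023205775977358212 0.011307061535605373
[[172.59049969 248.38074762]] [[461.21770256 210.18846603]]
driver [([179.5, 215.6], 0.37)]
cleaner [([310.2, 352.9], 0.71)]
cell [([356.9, 338.6], 0.55)]
```

View pics/z31.png

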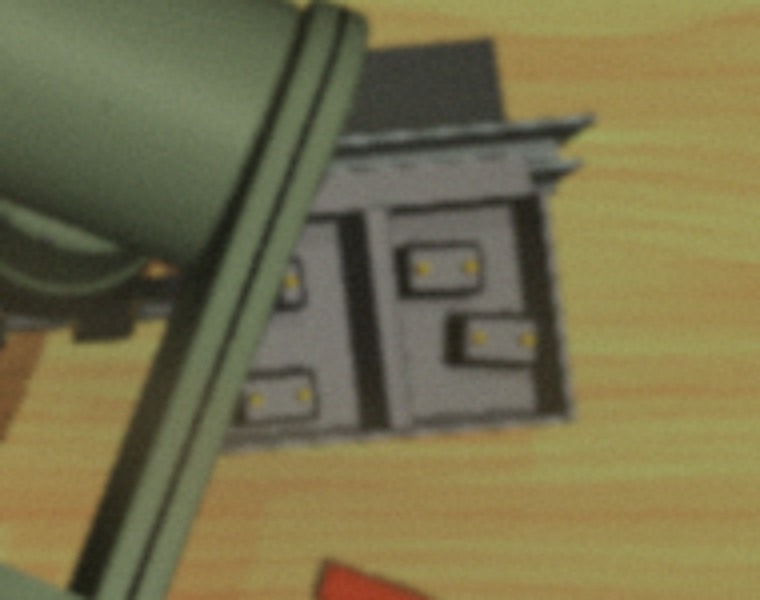

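View pics/s21.png

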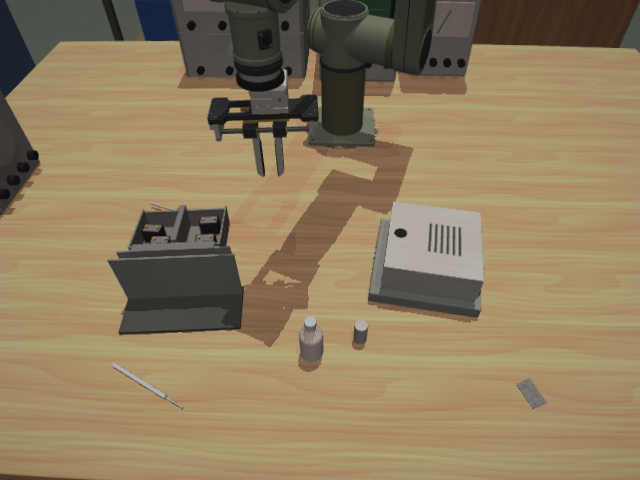

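```bash
python3 - <<'E'
from binpos import *
P=[.6176,-.322,.0852]
b=[*slot(P,(-.069,-.001)),P[2]]
S=[((.06,-.09,.05),(.06,.09,.05)),((.076,-.08,.054),(.076,.08,.054)),((-.06,-.09,.045),(-.06,.09,.045)),((-.06,-.09,.05),(.06,-.09,.05)),((-.06,.09,.05),(.06,.09,.05)),((-.06,0,.062),(.06,0,.062)),((-.06,.09,0),(.06,.09,0))]
for cam,(r0,r1,c0,c1),im in (('scene',(190,340,90,290),cv2.imread('pics/s21.png')),('top',(165,315,370,560),cv2.imread('pics/t21.png'))):
    z=cv2.resize(im[r0:r1,c0:c1],None,fx=4,fy=4,interpolation=cv2.INTER_CUBIC)
    for a,c in S:
        u=[((proj(cam,[*slot(b,k),.08+k[2]])[0]-[c0,r0]+.5)*4).astype(int) for k in(a,c)]
        cv2.line(z,tuple(map(int,u[0])),tuple(map(int,u[1])),(0,0,255),1)
    cv2.imwrite(f'pics/d_{cam}.png',z)
E
```

```text
(no output)
```

View pics/d_scene.png

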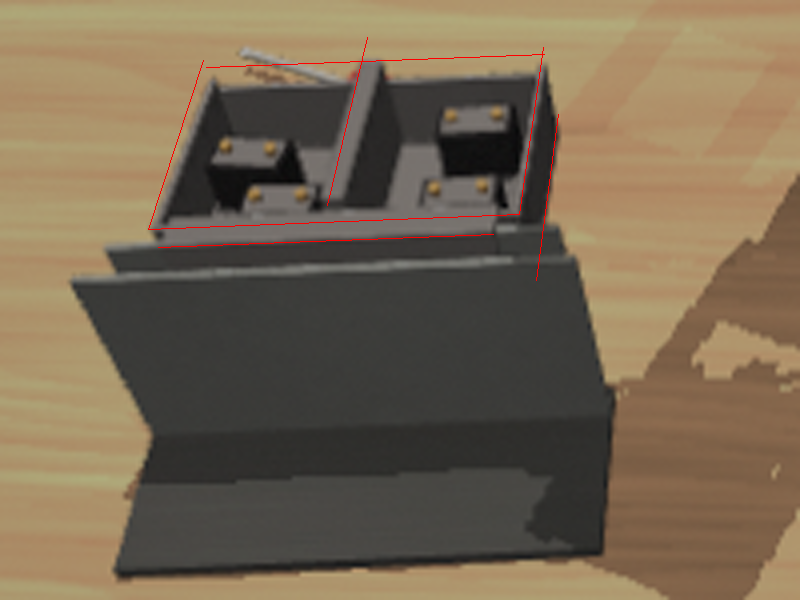

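View pics/d_top.png

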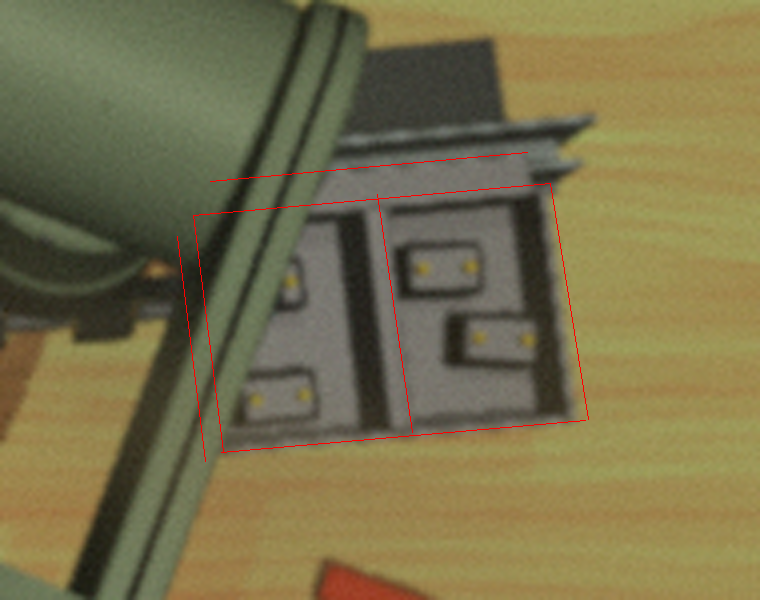

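```bash
python3 - <<'E'
from binpos import *
O=[('scene',(-.06,-.09,.05),(213,78)),('scene',(-.06,.09,.05),(540,64)),('scene',(-.056,0,.062),(372,62)),('scene',(.076,-.08,.054),(165,246)),('scene',(.076,.08,.054),(497,234)),
('top',(-.06,-.09,.05),(572,418)),('top',(.06,-.09,.05),(545,190)),('top',(-.06,0,.05),(405,430)),('top',(.076,-.08,.054),(530,158))]
off={'scene':(90,190),'top':(370,165)}
P=[.6176,-.322,.0852]
def f(x):
    r=R.from_rotvec(x[3:]);e=[]
    for c,l,uv in O: e.append(proj(c,r.apply(l)+x[:3])[0]-(np.array(uv)/4+off[c]-.4))
    return np.ravel(e)
x=least_squares(f,[.549,-.328,.08,0,0,.085]).x
print(f(x).reshape(-1,2).round(1).tolist());r=R.from_rotvec(x[3:])
print('pos',x[:3],'tilt',np.arccos(r.as_matrix()[2,2]),'euler',r.as_euler('ZYX').round(3))
w=r.apply([.066,0,.05])+x[:3];c,s=np.cos(P[2]),np.sin(P[2]);d=w[:2]-P[:2];print('lip in rail',c*d[0]+s*d[1],-s*d[0]+c*d[1],w[2]-.13)
E
```

```text
[[-0.6, 0.6], [1.7, -0.0], [0.0, -0.7], [-1.2, 0.9], [-0.8, -0.2], [1.4, 0.9], [0.4, -1.2], [-1.8, 2.0], [-1.1, -0.8]]
pos [ 0.5530753  -0.32794408  0.07200112] tilt 0.08763566785161953 euler [ 0.088 -0.087  0.009]
lip in rail -0.003398164198230648 -0.0007477541026476885 -0.002445764130247524
```

```bash
python3 - <<'E'
from cell import env
s=env.observe();print(s['time'],s['contact_force']);print(env.hand_in())
E
```

```text
49.45 [-0.73336399 -0.97529888  0.31639881]
the job is handed in; nothing more can be done
None
```

I carried out every step of the task and handed the job in at 49.5 s. `hand_in()` reports no verdict, so the checks below are my own.

**What I did**
- I pressed the hatch to its stop and it swung open.
- I moved all four modules from the deck into the bin, two in each bay.
- I swung the hatch down and pressed it to the stop at the same height as the first press.
- I carried the bin by its rib and hung it on the rail. The load passed to the rail at the expected height.

**Last checks**
- **Hatch:** it looks shut in the last pictures, just as at the start.
- **Modules:** all four are in the bin. One slid a little inside its bay.
- **Bin:** a fit to both cameras puts the lip about 3.4 mm in front of the rail's middle and 2.4 mm below its nominal height. Tilt is about 0.09 rad and the yaw matches the panel's. All of these are inside the limits.
- **Robot:** the arm is clear of everything and reads no contact force.
- **Bystanders:** the screwdriver, bottle and cell are in the same pixels as before.

**Checks that disagreed**
- Triangulating the network's `bin_lip` point put the lip 11 mm too high. The contact height and the model fit both contradict that, so I trusted those.
- In the last picture, the network's `hatch_press` point landed on the bottle. I judged the hatch from the picture and from the detection made right after the press, which matched the start.

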